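# Unload the tape winder, gauge the check roll, zero the counter

## Task

The winder beside the glazing bench has finished a batch: slide the blue check roll up off its spindle, lay it flat between the jaws of the caliper gauge, let go of it and push the red-gripped jaw shut until the roll is held firmly against the fixed jaw, then slide that jaw wide open again (at least 75 mm). Take every roll, yellow ones and the blue one, off and lay them all flat in the plywood tray, none on top of another. Only when all of them are in the tray, turn the winder's counter knob anticlockwise all the way back to its zero stop; leave the jar, bowl and brush alone.

Things in the scene. Friction and masses are not known exactly. Their poses are not given: they have to be found in the camera images.
- roll_blue: the check roll, blue tape roll, a hard ring 56 mm outside diameter, 25 mm bore (cardboard core), 25 mm high, about 70 g; origin at the centre of its underside, z along its axis; starts upright on one of the winder's four spindles, resting on the deck
- roll_a: yellow tape roll, a hard ring 56 mm outside diameter, 25 mm bore (cardboard core), 25 mm high, about 70 g; origin at the centre of its underside, z along its axis; starts upright on one of the winder's four spindles, resting on the deck; may be absent
- roll_b: yellow tape roll, a hard ring 56 mm outside diameter, 25 mm bore (cardboard core), 25 mm high, about 70 g; origin at the centre of its underside, z along its axis; starts upright on one of the winder's four spindles, resting on the deck; may be absent
- roll_c: yellow tape roll, a hard ring 56 mm outside diameter, 25 mm bore (cardboard core), 25 mm high, about 70 g; origin at the centre of its underside, z along its axis; starts upright on one of the winder's four spindles, resting on the deck; may be absent
- winder: green tape winder fixed to the bench: a deck 190 (x) x 290 (y) mm, 35 mm high, origin at the centre of its underside; four steel spindles 19 mm in diameter stand 40 mm above the deck at local (x, y) = (-48, -98), (48, -98), (-48, -2), (48, -2) mm; counter knob at local (-20, 92); grey counter housing 35 x 90 mm, 30 mm above the deck, centred at local (72, 92)
- counter (a joint): angle of the counter's reset knob: 0 at its zero stop (red end of the bar points along the winder's +x, at the red mark on the white dial), grows as it turns clockwise seen from above, up to 4.5 rad; turn it anticlockwise to return it to 0
- knob_grip (a point): on the knob's axis, near the top of its black bar grip, which is 46 mm long, 12 mm wide, stands 28 mm above a 48 mm disc; this point lies 24 mm above the disc and 4 mm below the bar's top; the point turns with the knob: its x axis runs along the bar to the red end
- gauge: caliper gauge fixed to the bench: aluminium bed 250 (x) x 90 (y) mm, 12 mm thick, origin at the centre of its underside, its x axis runs along the slide towards the fixed jaw, whose inner face is at local x = +90 mm
- gauge_anvil: the fixed steel jaw of the gauge, 60 mm wide, 22 mm above the bed; origin at the centre of its inner face's foot, on the bed (12 mm above the bench)
- jaw_face: steel face of the sliding jaw, 60 mm wide, 22 mm above the bed; origin at the centre of its inner face's foot, on the bed
- gauge_jaw (a joint): gap between the gauge's two jaws in m: 0 shut, 0.125 fully open; stiff slide, about 3 N, so it stays where it is left and keeps a light hold on a part it was pushed against
- jaw_grip (a point): in the red upright fin of the sliding jaw, 26 mm behind its face; the fin is 32 mm along the slide, 14 mm thick across it; this point lies 46 mm above the bed and 14.5 mm below the fin's top; the carriage under it is 19 mm above the bed
- tray: open plywood tray fixed to the bench, 240 x 240 mm outside, walls 5 mm thick and 22 mm high, floor 5 mm thick; origin at the centre of its underside
- glaze_jar: bystander: white jar 72 mm wide, 100 mm high, origin at the centre of its underside
- slip_bowl: bystander: blue bowl 110 mm wide, 50 mm high, origin at the centre of its underside
- brush: bystander: brush 160 mm long lying on the bench
Things that resemble listed ones, but are neither listed nor needed, are in the scene too. What is shaped like the roll_c but black or turquoise is not meant.

How it is judged (in metres and radians):
On the way, in this order (a step that is already met when the one before it is completed fails the run):
1. the blue roll, let go by the fingers, lies flat on the gauge and is held between both jaws with more than 1 N on each (contact force between each of jaw_face, gauge_anvil and roll_blue above 1 N and contact force between the fingers and roll_blue below 0.05 N and angle between roll_blue's own z axis and vertical below 0.12 rad), for 0.2 s.
2. all rolls lie flat on the tray's floor (x of roll_blue in the frame of tray between -0.095 and 0.095 m and y of roll_blue in the frame of tray between -0.095 and 0.095 m and z of roll_blue in the frame of tray between 0 and 0.012 m and angle between each of roll_blue, roll_a, roll_b, roll_c's own z axis and vertical below 0.12 rad and x of roll_a in the frame of tray between -0.095 and 0.095 m and y of roll_a in the frame of tray between -0.095 and 0.095 m and z of roll_a in the frame of tray between 0 and 0.012 m and x of roll_b in the frame of tray between -0.095 and 0.095 m and y of roll_b in the frame of tray between -0.095 and 0.095 m and z of roll_b in the frame of tray between 0 and 0.012 m and x of roll_c in the frame of tray between -0.095 and 0.095 m and y of roll_c in the frame of tray between -0.095 and 0.095 m and z of roll_c in the frame of tray between 0 and 0.012 m), for 0.2 s.
3. the counter knob is back at its zero stop (value of joint counter below 0.07 rad), for 0.2 s.
At the end, for the whole second after the job is handed in: every roll that is present lies flat (within 7 degrees) on the tray's floor, at rest, none stacked; the counter knob is within 4 degrees of its zero stop; the gauge's jaws stand at least 75 mm apart (all of step 2 and linear speed of each of roll_blue, roll_a, roll_b, roll_c below 0.02 m/s and value of joint counter below 0.07 rad and value of joint gauge_jaw above 0.075 m); the robot touches nothing.
It fails at once if glaze jar disturbed (moved more than 40 mm) (distance of glaze_jar from where it was at the start of the episode above 0.04 m).
It fails at once if slip bowl disturbed (moved more than 40 mm) (distance of slip_bowl from where it was at the start of the episode above 0.04 m).
It fails at once if brush disturbed (moved more than 40 mm) (distance of brush from where it was at the start of the episode above 0.04 m).
Of roll_a, roll_b, roll_c only 2 to 3 are there at a start; the rules pass over those that are not, and their reading is None.
At some moment in a run one of roll_blue, roll_a, roll_b, roll_c may be knocked a few centimetres aside while the robot is not near it.
Once in a run the grip may slacken for a moment while it holds something.
It also fails if it takes over 208 s, if anything falls off the work surface, if the arm or the gripper's body presses on something with over 40 N, if the wrist force passes 120 N, or if a joint passes its speed limit or range.

## Robot

A 6-joint arm with a two-finger parallel gripper is mounted at the origin on the work surface. World frame = base frame: x ahead of the robot, y to its left, z up, the work surface at z = 0. Lengths are in mm, angles in rad, forces in N, time in s.
With the tool pointing down it reaches from about 400 to 925 mm from the base axis. Payload 12.5 kg.
Tool frame: the origin (TCP) lies midway between the tips of the shut fingers; the grasp point (between the pads) lies 19 mm behind it; z points along the fingers, y is the line along which they close (so a half turn about z gives the same grasp; the last joint's range is limited). The gripper opens to 95 mm and grips with 3 to 60 N. Pads are 20 mm wide; open, the fingers measure 119 mm over their backs; the gripper's body (75 mm by 180 mm) begins 59 mm behind the grasp point.
Start: joints at [-1.416, 0.491, 1.559, -0, 1.092, -0.106], TCP at [161.181, -603.877, 214.661] pointing down, gripper open.
Joint ranges: [-3.1, 3.1], [-0.84, 2.19], [0.05, 2.79], [-1.13, 4.28], [0.06, 2.93], [-2.69, 2.69]. Speed limits (rad/s): [2.22, 2.22, 2.79, 3.14, 3.14, 3.14].

## Interface

Orientations are given as [roll, pitch, yaw] about the fixed x, y, z axes, in that order (R = Rz(yaw) Ry(pitch) Rx(roll)).
In Python, from cell import env gives the robot as it stands.
- The arm moves only by the tool carry_out, never from a script. Its argument "series" is a list of rows, each a list of 4 numbers: the shift along the world's x, y, z normalised to -1 to 1, where 1 is 5 cm, then the turn about the world's z normalised to -1 to 1, where 1 is 6 degrees. In form: [[x, y, z, turn], ...]. A call has exactly 5 rows; each row shifts and turns the commanded pose from where the row before left it; what a row does not reach is not made up. A row lasts 1/10 s, in which the tool goes at most 50 mm and 8.59 degrees, less where a joint would pass 70% of its speed; a pose out of reach is approached as far as the arm can. A call with a number of a shift or a turn outside -1 to 1 is refused whole. A call with a gripper value outside its range is refused whole. "fingers" is the closure, from -1 (fully open) to 1 (shut), set as the call begins (left out, the last holds). The fingers move at their own pace and stop on an object; the grip force is fixed at half the most. Time passes only in rows, so rows that do not move let the fingers close, or fill a call up. It gives the time, the measured TCP pose, the force, the opening and the grip force at its end, in the units of the state.
- env.state(): the state, without advancing time (a new reading comes with each control period).
- env.read_camera(name): name is "scene" or "top"; returns the picture (384x512x3 uint8, red, green, blue); there is no depth.
- env.calibration(name): a dict with "K" (3x3 intrinsics, pixels), "pose" (4x4, takes a point from camera to world coordinates). Camera axes: x right, y down, z forward; pixel columns grow to the right and rows downward; lengths in mm; the calibration is good to about 2 mm. A picture is of the moment at which its call begins. calibration takes no time and is no camera call.
- env.job_done(): hands the job in; it is judged then, once.
Trained networks look in the newest picture that a camera, given by its name, has taken for a name from the list of things; names that differ only in an ending like _2 or _b are one class to them, and where a whole thing is asked for, a point or a joint stands for the part that bears it (a point fixed in the world has none). Each returns a list of dicts, best first, with "conf" (0 to 1); they miss things now and then, are a little off and sometimes report something else, mostly with a low value. They report only what shows in the picture. A call takes as long as a camera call. They do not tell look-alikes from the thing itself.
- env.look_for(camera, label): "position" ([row, column] as shares, 0 to 1, of the picture: columns of its width, rows of its height, amid what is visible of it).
The state is a dict: "t": time; "joints": joint angles; "qvel": joint speeds; "tau": joint torques, N m; "eef_pos": TCP position; "tcp_rot": TCP orientation; "ft_force": force on the tool from outside, world axes, zero at the start; "moment": the same for the moment, N m; "opening": opening from 0.0 (shut) to 1.0 (fully open); "grip_force": force on a finger pad.
Only numpy, scipy, OpenCV 4.12 (cv2) and the standard library are available. Lean on these libraries where they do the work, as an engineer would, in place of code of your own. Each camera call takes 0.05 s, during which the arm holds its last target. There are 200 camera calls.

## Working session

There is one attempt and no reset: what is moved stays moved. The work goes in short steps, Python scripts to look and compute and a tool call to move; the robot and the scene stay as the last step left them, time stands still between calls to the robot, and variables do not carry over. Pictures are saved under pics/ and viewed, at most 14 in all, crops included, and the job is handed in when it is done.

Besides the shell and the picture viewer there is one more tool, called after "Emit:" as name(argument=value, ...), one argument or row to a line, values as JSON. carry_out: Moves the arm, as the interface text tells. Its arguments: {"type":"object","properties":{"series":{"type":"array","items":{"type":"array","items":{"type":"number","minimum":-1,"maximum":1}}},"fingers":{"type":"number"}},"required":["series"]}

```bash
mkdir -p pics; ls
cat > h.py <<'E'
import numpy as np, cv2
from cell import env
def shot(cam,name=None):
    im=env.read_camera(cam)
    if name: cv2.imwrite('pics/'+name,im[:,:,::-1])
    return im
def ray(cam,u,v,z):
    c=env.calibration(cam);K=np.array(c['K']);T=np.array(c['pose'])
    d=T[:3,:3]@np.linalg.solve(K,[u,v,1]);o=T[:3,3]
    return (o+d*(z-o[2])/d[2])
def proj(cam,p):
    c=env.calibration(cam);K=np.array(c['K']);T=np.array(c['pose'])
    q=K@(T[:3,:3].T@(np.array(p,float)-T[:3,3]));return q[:2]/q[2]
E
python3 - <<'E'
from h import *
for c in('top','scene'):
    im=shot(c,c+'0.png'); print(c,np.round(env.calibration(c)['pose'],3).tolist(),env.calibration(c)['K'])
    for l in['roll_blue','roll_a','winder','knob_grip','counter','gauge','gauge_anvil','jaw_face','jaw_grip','tray','glaze_jar','slip_bowl','brush']:
        print(l,[(round(d['position'][1]*512),round(d['position'][0]*384),round(d['conf'],2)) for d in env.look_for(c,l)])
print(env.state())
E
```

```text
pics
top [[-0.023, -0.997, 0.07, 487.636], [-0.999, 0.025, 0.022, -27.937], [-0.024, -0.069, -0.997, 1421.319], [0.0, 0.0, 0.0, 1.0]] [[422.08029319   0.         255.90162546]
 [  0.         422.08029319 198.5741404 ]
 [  0.           0.           1.        ]]
roll_blue [(165, 238, 0.71)]
roll_a [(198, 273, 0.77), (193, 238, 0.76), (163, 273, 0.66), (193, 207, 0.61), (165, 207, 0.5)]
winder []
knob_grip [(259, 211, 0.73), (134, 228, 0.46)]
counter [(134, 231, 0.48)]
gauge [(258, 210, 0.67)]
gauge_anvil [(249, 181, 0.42)]
jaw_face []
jaw_grip [(260, 227, 0.77)]
tray [(344, 227, 0.82)]
glaze_jar [(281, 136, 0.66), (134, 230, 0.38)]
slip_bowl [(223, 142, 0.79)]
brush [(183, 163, 0.59)]
scene [[-0.581, 0.523, -0.623, 1175.431], [0.814, 0.379, -0.441, 419.14], [0.006, -0.763, -0.646, 712.266], [0.0, 0.0, 0.0, 1.0]] [[363.11405321   0.         254.69249556]
 [  0.         363.11405321 192.66348737]
 [  0.           0.           1.        ]]
roll_blue [(383, 233, 0.8)]
roll_a [(368, 254, 0.81), (396, 221, 0.79), (346, 215, 0.78), (353, 198, 0.59), (328, 238, 0.57)]
winder [(382, 260, 0.82)]
[... 328 characters left out ...]
257, 0.35)]
brush [(313, 293, 0.88)]
{'t': 1.4, 'joints': array([-1.41563619e+00,  4.90904892e-01,  1.55888439e+00,  1.67694529e-06,
        1.09169110e+00, -1.05602211e-01]), 'qvel': array([ 0.00024621,  0.00042685,  0.00119308, -0.00123028,  0.00196843,
       -0.00111289]), 'tau': array([ 1.21145044e-03, -6.12461114e+01, -2.58426958e+01,  6.93756295e-02,
        4.46359708e-02, -1.58103495e-05]), 'eef_pos': array([ 161.16107231, -603.89300428,  214.66328652]), 'tcp_rot': array([3.14148085e+00, 1.03545734e-05, 2.60761574e-01]), 'ft_force': array([ 0.69814936,  1.11211151, -0.09141303]), 'moment': array([0.02219482, 0.01281204, 0.02417989]), 'grip_force': 0.0, 'opening': 0.9988117482641129}
```

Run:
```python
import cv2
a=cv2.imread('pics/top0.png')[120:310,100:420]
cv2.imwrite('pics/t1.png',cv2.resize(a,None,fx=2.5,fy=2.5,interpolation=cv2.INTER_CUBIC))
```

```text
(no output)
```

View pics/t1.png

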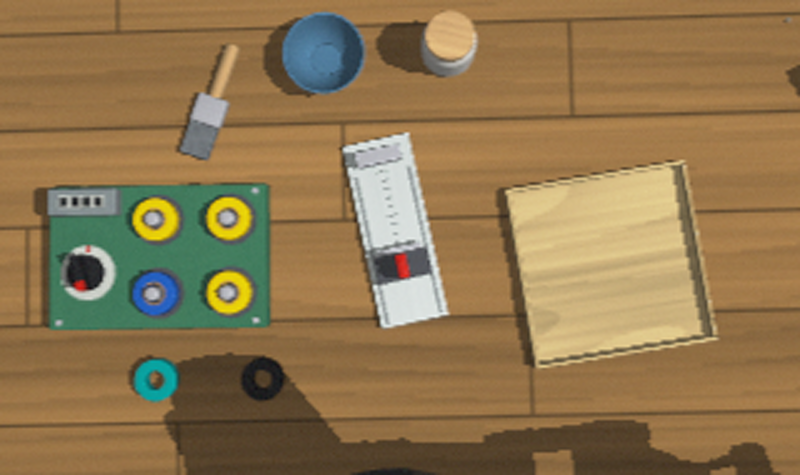

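View pics/scene0.png

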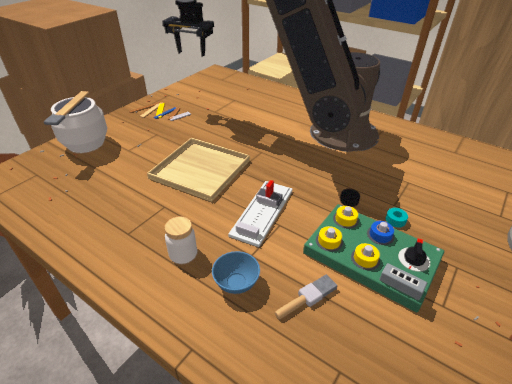

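Top view (full-picture pixels col,row): the blue check roll is on a spindle at (162,237). The yellow rolls are at (162,207), (191,207) and (191,237). The look-alikes are a turquoise ring at (162,272) and a black ring at (205,272) lying on the bench. The scene view also has a grey vat that resembles the jar, and the real blue bowl. I choose the blue ring on the spindle. The red end of the knob points towards about (132,234), so it needs roughly 200° anticlockwise.

```bash
cat >> h.py <<'E'
def comps(im,lo,hi,minA=40):
    m=cv2.inRange(cv2.cvtColor(im,cv2.COLOR_RGB2HSV),lo,hi)
    n,l,s,c=cv2.connectedComponentsWithStats(m)
    return [(s[i][4],c[i].round(1),(l==i).astype(np.uint8)) for i in range(1,n) if s[i][4]>=minA]
def up(im,f=4): return cv2.resize(im,None,fx=f,fy=f,interpolation=cv2.INTER_CUBIC)
def ringc(im,lo,hi,cam,z,minA=1500,f=4):
    "ring centres at height z from upscaled outer-contour ellipse"
    o=[]
    for A,c,m in comps(up(im,f),lo,hi,minA):
        cs,_=cv2.findContours(m,cv2.RETR_EXTERNAL,cv2.CHAIN_APPROX_NONE)
        k=max(cs,key=len)
        if len(k)<20: continue
        (x,y),ax,an=cv2.fitEllipse(cv2.convexHull(k)); u,v=(x+.5)/f-.5,(y+.5)/f-.5
        o.append((np.round([u,v],1).tolist(),np.round(np.array(ax)/f,1).tolist(),ray(cam,u,v,z).round(1)[:2].tolist()))
    return o
YEL=((20,140,120),(35,255,255)); BLU=((105,150,80),(125,255,255)); RED=((0,180,120),(6,255,255))
E
python3 - <<'E'
from h import *
for cam in('top','scene'):
    im=cv2.imread(f'pics/{cam}0.png')[:,:,::-1].copy()
    for n,c,z in(('yel',YEL,58),('blue',BLU,58),('red',RED,70)):
        for r in ringc(im,*c,cam,z,200): print(cam,n,r)
top=cv2.imread('pics/top0.png')[:,:,::-1].copy()
def quad(lo,hi,z,n):
    A,c,m=max(comps(up(top),lo,hi,2000),key=lambda t:t[0])
    cs,_=cv2.findContours(cv2.morphologyEx(m,cv2.MORPH_CLOSE,np.ones((15,15))),cv2.RETR_EXTERNAL,cv2.CHAIN_APPROX_NONE)
    r=cv2.minAreaRect(max(cs,key=len)); b=cv2.boxPoints(r)
    P=np.array([ray('top',(u+.5)/4-.5,(v+.5)/4-.5,z)[:2] for u,v in b])
    print(n,P.round(1).tolist(),'c',P.mean(0).round(1),'sides',np.linalg.norm(P-np.roll(P,1,0),axis=1).round(1),'ang',[round(float(np.degrees(np.arctan2(*(P[(i+1)%4]-P[i])[::-1]))),1) for i in range(4)])
quad((60,90,40),(90,255,200),35,'winder')
quad((0,0,165),(180,40,255),12,'gauge')
hsv=cv2.cvtColor(top,cv2.COLOR_RGB2HSV)
print('tray px',hsv[227,344],'wood',hsv[290,344],hsv[227,300],'wall',hsv[227,300:318].tolist())
E
```

```text
top yel ([191.1, 206.9], [17.4, 18.3], [560.9, 213.6])
top yel ([161.9, 207.4], [17.4, 18.8], [561.8, 309.0])
top yel ([191.3, 236.5], [17.5, 18.5], [465.2, 214.4])
top yel ([471.9, 286.7], [9.7, 38.4], [287.4, -672.3])
top blue ([161.7, 236.9], [17.3, 18.6], [466.2, 310.2])
top blue ([459.8, 288.7], [4.9, 28.4], [281.8, -634.1])
top red ([260.4, 225.9], [4.9, 10.4], [494.1, -10.1])
top red ([131.7, 233.6], [3.9, 4.7], [479.1, 404.1])
scene yel ([159.9, 108.4], [7.1, 15.7], [350.3, -612.6])
scene yel ([346.3, 215.5], [21.2, 23.9], [478.6, 219.1])
scene yel ([329.6, 237.1], [23.2, 24.5], [573.2, 218.3])
scene yel ([366.2, 254.9], [24.5, 26.6], [574.0, 312.8])
scene blue ([399.1, 6.5], [37.1, 61.0], [-1740.9, -390.6])
scene blue ([167.9, 111.1], [2.8, 14.7], [347.6, -571.6])
scene blue ([381.4, 231.4], [21.7, 24.7], [480.2, 314.1])
scene red ([269.1, 187.8], [7.1, 17.8], [514.8, 1.1])
scene red ([419.6, 240.5], [5.0, 6.3], [468.3, 400.6])
winder [[608.8, 459.1], [605.8, 165.4], [419.4, 165.5], [421.5, 456.4]] c [513.9 311.6] sides [187.4 293.7 186.4 290.9] ang [-90.6, 180.0, 89.6, 0.8]
gauge [[656.7, 67.4], [673.8, -23.3], [428.1, -69.6], [411.0, 19.8]] c [542.4  -1.4] sides [250.3  92.3 250.1  91.1] ang [-79.3, -169.3, 100.8, 10.9]
tray px [ 20  99 195] wood [ 17 123  89] [ 16 138 159] wall [[16, 138, 159], [17, 136, 159], [17, 140, 157], [16, 135, 123], [15, 127, 90], [17, 119, 90], [17, 123, 95], [20, 101, 111], [19, 98, 189], [22, 100, 220], [21, 96, 222], [21, 95, 222], [21, 98, 221], [21, 97, 221], [21, 96, 220], [22, 96, 221], [20, 95, 219], [21, 98, 218]]
```

Run:
```python
import cv2
im=cv2.imread('pics/top0.png')
a=cv2.resize(im[195:260,115:205],None,fx=7,fy=7,interpolation=cv2.INTER_CUBIC)
cv2.imwrite('pics/c1.png',a)
```

```text
(no output)
```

View pics/c1.png

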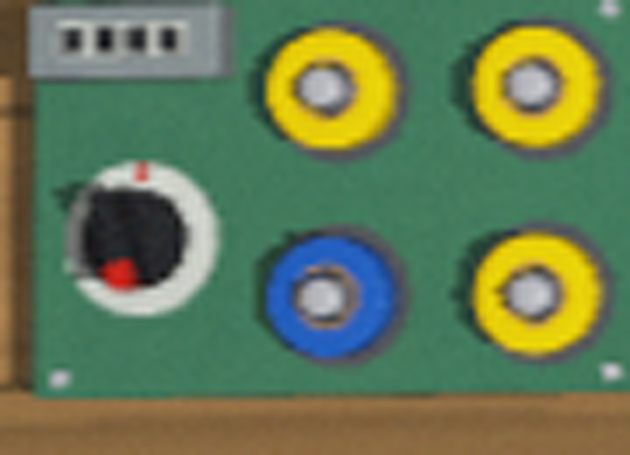

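Emit:
carry_out(
  series=[
    [0.68, 0.67, 0, -0.7],
    [0.68, 0.67, 0, 0],
    [0.68, 0.67, 0, 0],
    [0.68, 0.67, 0, 0],
    [0.68, 0.67, 0, 0],
  ],
  fingers=-0.58,
)

```text
t: 1.9
eef_pos: [332.2, -435.0, 214.8]
tcp_rot: [3.141, -0.0, 0.187]
ft_force: [0.5, -0.7, -0.3]
opening: 0.793
grip_force: 0.0
```

Emit:
carry_out(
  series=[
    [0.68, 0.67, 0, 0],
    [0.68, 0.67, 0, 0],
    [0.68, 0.67, 0, 0],
    [0.68, 0.67, 0, 0],
    [0.68, 0.67, 0, 0],
  ],
)

```text
t: 2.4
eef_pos: [502.4, -267.3, 214.9]
tcp_rot: [3.141, -0.0, 0.187]
ft_force: [-0.2, -0.4, 0.4]
opening: 0.793
grip_force: 0.0
```

Emit:
carry_out(
  series=[
    [-0.05, 0.77, -0.1, 0],
    [-0.05, 0.77, -0.1, 0],
    [-0.05, 0.77, -0.1, 0],
    [-0.05, 0.77, -0.1, 0],
    [-0.05, 0.77, -0.1, 0],
  ],
)

```text
t: 2.9
eef_pos: [488.4, -74.9, 189.6]
tcp_rot: [3.141, -0.0, 0.187]
ft_force: [1.4, -0.4, -1.4]
opening: 0.789
grip_force: 0.0
```

Run:
```python
from h import *
top=cv2.imread('pics/top0.png')[:,:,::-1].copy()
m=cv2.inRange(cv2.cvtColor(up(top),cv2.COLOR_RGB2HSV),(15,60,150),(28,112,255))
m=cv2.morphologyEx(m,cv2.MORPH_OPEN,np.ones((5,5))); m=cv2.morphologyEx(m,cv2.MORPH_CLOSE,np.ones((25,25)))
cs,_=cv2.findContours(m,cv2.RETR_EXTERNAL,cv2.CHAIN_APPROX_NONE)
k=max(cs,key=cv2.contourArea); b=cv2.boxPoints(cv2.minAreaRect(k))
P=np.array([ray('top',(u+.5)/4-.5,(v+.5)/4-.5,22)[:2] for u,v in b])
print(P.round(1).tolist(),P.mean(0),np.linalg.norm(P-np.roll(P,1,0),axis=1),np.degrees(np.arctan2(*(P[1]-P[0])[::-1])))
```

```text
[[593.0, -148.2], [629.1, -390.6], [387.9, -421.7], [351.8, -182.4]] [ 490.44827769 -285.70351507] [243.62913574 245.1004643  243.17013331 242.03449675] -81.52693518779488
```

Emit:
carry_out(
  series=[
    [-0.045, 0.77, -0.12, 0],
    [-0.045, 0.77, -0.12, 0],
    [-0.045, 0.77, -0.12, 0],
    [-0.045, 0.77, -0.12, 0],
    [-0.045, 0.77, -0.12, 0],
  ],
)

```text
t: 3.4
eef_pos: [477.2, 117.7, 159.6]
tcp_rot: [3.141, -0.001, 0.187]
ft_force: [1.0, 0.6, 0.2]
opening: 0.79
grip_force: 0.0
```

Emit:
carry_out(
  series=[
    [-0.045, 0.77, -0.12, 0],
    [-0.045, 0.77, -0.12, 0],
    [-0.045, 0.77, -0.12, 0],
    [-0.045, 0.77, -0.12, 0],
    [-0.045, 0.77, -0.12, 0],
  ],
)

```text
t: 3.9
eef_pos: [465.9, 310.3, 129.5]
tcp_rot: [3.142, -0.0, 0.188]
ft_force: [0.2, -0.7, -0.4]
opening: 0.791
grip_force: 0.0
```

Emit:
carry_out(
  series=[
    [0, 0, -0.4, 0],
    [0, 0, -0.4, 0],
    [0, 0, -0.4, 0],
    [0, 0, -0.2, 0],
    [0, 0, 0, 0],
  ],
)

```text
t: 4.4
eef_pos: [465.8, 308.4, 58.7]
tcp_rot: [3.141, 0.002, 0.187]
ft_force: [-0.1, -1.4, 1.2]
opening: 0.79
grip_force: 0.0
```

Run:
```python
from h import *
im=shot('scene')
cv2.imwrite('pics/s1.png',up(im[130:320,280:480],3))
```

```text
(no output)
```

View pics/s1.png

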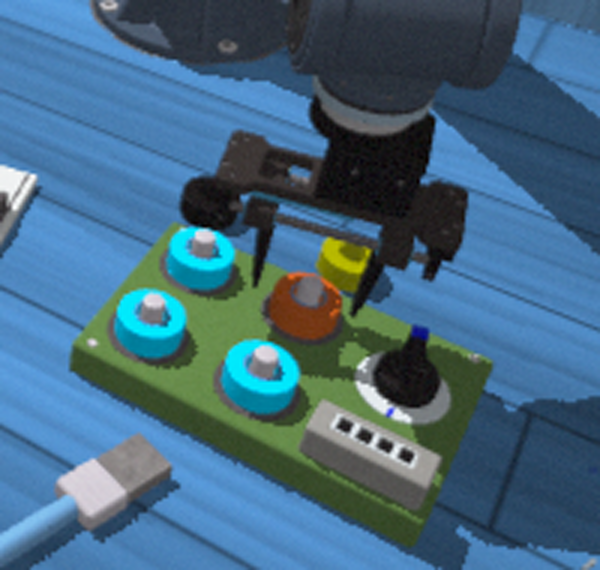

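The picture (red and blue swapped) shows the fingers straddling the blue roll at about scene pixel (381,231). They clear the neighbouring rolls and the knob.

Emit:
carry_out(
  series=[
    [0, 0, -0.2, 0],
    [0, 0, -0.16, 0],
    [0, 0, 0, 0],
    [0, 0, 0, 0],
    [0, 0, 0, 0],
  ],
)

```text
t: 4.95
eef_pos: [466.3, 308.7, 41.9]
tcp_rot: [-3.142, -0.0, 0.187]
ft_force: [-0.4, 0.5, -0.4]
opening: 0.794
grip_force: 0.0
```

Emit:
carry_out(
  series=[
    [0, 0, 0, 0],
    [0, 0, 0, 0],
    [0, 0, 0, 0],
    [0, 0, 0, 0],
    [0, 0, 0, 0],
  ],
  fingers=1,
)

```text
t: 5.45
eef_pos: [466.2, 308.7, 41.8]
tcp_rot: [3.142, -0.0, 0.187]
ft_force: [-0.7, 0.6, 2.6]
opening: 0.571
grip_force: 29.9
```

Emit:
carry_out(
  series=[
    [0, 0, 0.1, 0],
    [0, 0, 0.2, 0],
    [0, 0, 0.3, 0],
    [0, 0, 0.3, 0],
    [0, 0, 0.3, 0],
  ],
)

```text
t: 5.95
eef_pos: [466.2, 308.6, 103.0]
tcp_rot: [3.142, -0.0, 0.188]
ft_force: [-0.8, -0.1, 0.1]
opening: 0.569
grip_force: 29.9
```

Emit:
carry_out(
  series=[
    [0.231, -0.605, 0, 0],
    [0.231, -0.605, 0, 0],
    [0.231, -0.605, 0, 0],
    [0.231, -0.605, 0, 0],
    [0.231, -0.605, 0, 0],
  ],
)

```text
t: 6.45
eef_pos: [524.4, 156.1, 102.5]
tcp_rot: [3.141, -0.001, 0.188]
ft_force: [-0.3, 0.4, -0.9]
opening: 0.577
grip_force: 29.9
```

Emit:
carry_out(
  series=[
    [0.231, -0.605, 0, 0],
    [0.231, -0.605, 0, 0],
    [0.231, -0.605, 0, 0],
    [0.231, -0.605, 0, 0],
    [0.231, -0.605, 0, 0],
  ],
)

```text
t: 6.95
eef_pos: [582.1, 4.7, 102.5]
tcp_rot: [3.141, -0.001, 0.187]
ft_force: [0.6, 0.9, -0.9]
opening: 0.573
grip_force: 29.9
```

Emit:
carry_out(
  series=[
    [0, 0, -0.3, 0],
    [0, 0, -0.4, 0],
    [0, 0, -0.4, 0],
    [0, 0, -0.2, 0],
    [0, 0, 0, 0],
  ],
)

```text
t: 7.45
eef_pos: [581.2, 6.2, 36.1]
tcp_rot: [-3.141, 0.002, 0.188]
ft_force: [0.0, -0.3, -0.9]
opening: 0.572
grip_force: 29.9
```

Run:
```python
from h import *
im=shot('scene')
cv2.imwrite('pics/s2.png',up(im[110:270,190:350,::-1],3))
```

```text
(no output)
```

View pics/s2.png

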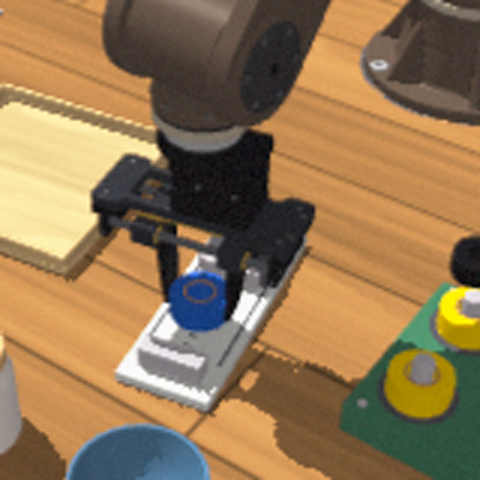

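The blue roll is held above the bed between the jaws, at about scene pixel (256,210), and looks level. The next move lowers and releases it.

Emit:
carry_out(
  series=[
    [0, 0, -0.12, 0],
    [0, 0, -0.12, 0],
    [0, 0, -0.06, 0],
    [0, 0, -0.04, 0],
    [0, 0, 0, 0],
  ],
)

```text
t: 8.0
eef_pos: [581.6, 6.1, 19.5]
tcp_rot: [3.142, 0.0, 0.188]
ft_force: [-0.8, -1.0, -0.9]
opening: 0.576
grip_force: 29.9
```

Emit:
carry_out(
  series=[
    [0, 0, 0, 0],
    [0, 0, 0, 0],
    [0, 0, 0, 0],
    [0, 0, 0, 0],
    [0, 0, 0, 0],
  ],
  fingers=-0.4,
)

```text
t: 8.5
eef_pos: [581.7, 6.1, 19.7]
tcp_rot: [3.141, -0.0, 0.187]
ft_force: [-0.5, -0.1, 0.3]
opening: 0.695
grip_force: 0.0
```

Emit:
carry_out(
  series=[
    [0, 0, 0.3, 0],
    [0, 0, 0.5, 0],
    [0, 0, 0.6, 0],
    [0, 0, 0.6, 0],
    [0, 0, 0.6, 0],
  ],
)

```text
t: 9.0
eef_pos: [581.5, 6.1, 150.9]
tcp_rot: [3.141, 0.0, 0.188]
ft_force: [-0.2, -0.8, -0.7]
opening: 0.698
grip_force: 0.0
```

Emit:
carry_out(
  series=[
    [-0.58, -0.108, 0, 0],
    [-0.58, -0.108, 0, 0],
    [-0.58, -0.108, 0, 0],
    [0, 0, -0.4, 0],
    [0, 0, -0.4, 0],
  ],
)

```text
t: 9.5
eef_pos: [494.5, -10.3, 110.0]
tcp_rot: [3.141, -0.002, 0.187]
ft_force: [-0.3, 0.4, 0.1]
opening: 0.701
grip_force: 0.0
```

Run:
```python
from h import *
for cam in('top','scene'):
    im=shot(cam); cv2.imwrite(f'pics/{cam}3.png',im[:,:,::-1])
    for n,c,z in(('blue',BLU,35),('red',RED,70)):
        for r in ringc(im,*c,cam,z,300): print(cam,n,r)
cv2.imwrite('pics/s3.png',up(im[110:270,190:350,::-1],3))
```

```text
top blue ([254.9, 199.4], [15.8, 16.4], [581.9, 6.4])
top blue ([459.8, 288.6], [4.6, 29.3], [278.7, -644.4])
scene blue ([373.2, 11.5], [7.5, 28.1], [-1590.1, -519.5])
scene blue ([168.0, 111.1], [2.5, 14.9], [318.6, -606.0])
scene blue ([256.1, 214.8], [19.6, 20.5], [594.6, 13.7])
scene blue ([256.2, 211.4], [4.7, 7.5], [583.6, 6.2])
scene red ([269.4, 188.0], [7.3, 17.7], [515.1, 2.3])
scene red ([419.7, 240.2], [5.0, 7.2], [467.4, 400.6])
```

View pics/s3.png

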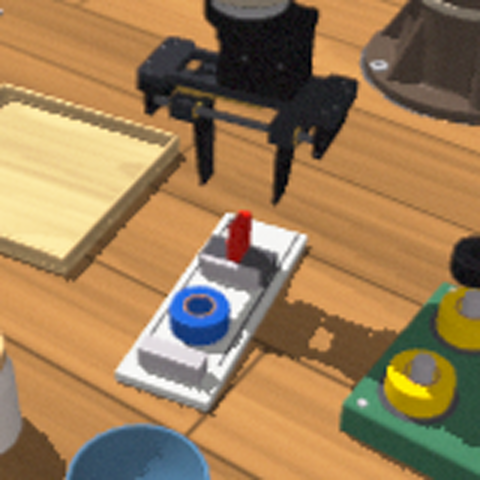

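The blue roll lies flat between the jaws at about scene pixel (256,213), with the fin directly below the open gripper. The next move takes the fin.

Emit:
carry_out(
  series=[
    [0, 0, -0.4, 0],
    [0, 0, -0.4, 0],
    [0, 0, -0.4, 0],
    [0, 0, -0.18, 0],
    [0, 0, 0, 0],
  ],
)

```text
t: 10.1
eef_pos: [494.6, -10.0, 40.3]
tcp_rot: [-3.141, 0.001, 0.188]
ft_force: [0.2, -0.1, 0.8]
opening: 0.699
grip_force: 0.0
```

Emit:
carry_out(
  series=[
    [0, 0, 0, 0],
    [0, 0, 0, 0],
    [0, 0, 0, 0],
    [0, 0, 0, 0],
    [0, 0, 0, 0],
  ],
  fingers=1,
)

```text
t: 10.6
eef_pos: [494.8, -10.1, 40.9]
tcp_rot: [3.141, -0.0, 0.188]
ft_force: [-0.9, 0.9, 0.1]
opening: 0.338
grip_force: 0.0
```

Emit:
carry_out(
  series=[
    [0.1, 0.019, 0, 0],
    [0.2, 0.037, 0, 0],
    [0.2, 0.037, 0, 0],
    [0.2, 0.037, 0, 0],
    [0.1, 0.019, 0, 0],
  ],
)

```text
t: 11.1
eef_pos: [535.6, -1.9, 40.8]
tcp_rot: [-3.141, 0.001, 0.188]
ft_force: [-4.6, 3.1, 6.2]
opening: 0.145
grip_force: 30.0
```

Emit:
carry_out(
  series=[
    [0.08, 0.015, 0, 0],
    [0.08, 0.015, 0, 0],
    [0.04, 0.0075, 0, 0],
    [0.04, 0.0075, 0, 0],
    [0, 0, 0, 0],
  ],
)

```text
t: 11.6
eef_pos: [547.2, 0.3, 40.8]
tcp_rot: [-3.141, 0.0, 0.188]
ft_force: [-1.7, 4.6, 4.7]
opening: 0.145
grip_force: 30.0
```

Run:
```python
from h import *
for cam in('top','scene'):
    im=shot(cam)
    for n,c,z in(('blue',BLU,35),('red',RED,70)):
        for r in ringc(im,*c,cam,z,300): print(cam,n,r)
print(env.state()['ft_force'])
```

```text
top blue ([459.8, 288.9], [4.9, 27.9], [277.8, -644.4])
scene blue ([167.9, 111.1], [2.4, 14.9], [318.7, -606.1])
scene blue ([256.1, 215.2], [19.7, 20.4], [595.7, 14.5])
scene blue ([255.9, 211.8], [5.3, 7.9], [585.2, 6.3])
scene red ([261.8, 197.6], [2.8, 13.0], [560.9, 8.2])
[-2.8770926   5.36613191  4.47118847]
```

Run:
```python
from h import *
im=shot('scene')
cv2.imwrite('pics/s4.png',up(im[150:250,210:310,::-1],6))
```

```text
(no output)
```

View pics/s4.png

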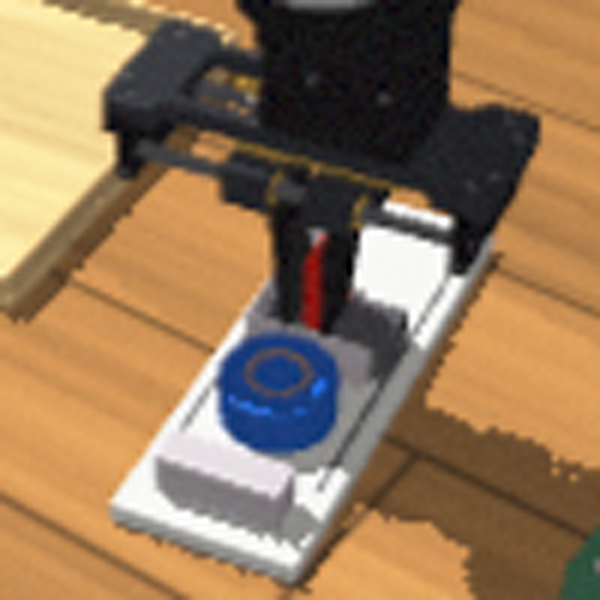

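Run:
```python
from h import *
a=np.radians(10.7);R=np.array([[np.cos(a),np.sin(a)],[-np.sin(a),np.cos(a)]])
for u,v,z in((375,348,34),(245,322,34),(372,380,12),(297,470,34),(160,440,34),(318,238,72),(278,412,24),(280,372,37)):
    p=ray('scene',210+u/6-.4,150+v/6-.4,z)[:2]; print((u,v,z),(R@(p-[542.4,-1.4])).round(1))
```

```text
(375, 348, 34) [ 8.2 32.6]
(245, 322, 34) [ 17.5 -29.1]
(372, 380, 12) [ 6.7 31.4]
(297, 470, 34) [94.5 32.3]
(160, 440, 34) [103.4 -29.6]
(318, 238, 72) [-10.9  -5.3]
(278, 412, 24) [56.   5.6]
(280, 372, 37) [44.3  1.1]
```

The jaw lagged because the fingers were still closing when I started to pull, so they now hold only the front edge of the fin. The jaw face is just short of the roll at about scene pixel (265,209). I'll regrip the fin on centre.

Emit:
carry_out(
  series=[
    [0, 0, 0, 0],
    [0, 0, 0, 0],
    [0, 0, 0, 0],
    [0, 0, 0, 0],
    [0, 0, 0, 0],
  ],
  fingers=0.2,
)

```text
t: 12.25
eef_pos: [546.8, -0.5, 40.6]
tcp_rot: [3.141, 0.0, 0.187]
ft_force: [-0.2, -0.4, -0.6]
opening: 0.396
grip_force: 0.0
```

Emit:
carry_out(
  series=[
    [-0.11, -0.026, 0, 0],
    [-0.11, -0.026, 0, 0],
    [-0.11, -0.026, 0, 0],
    [-0.11, -0.026, 0, 0],
    [0, 0, 0, 0],
  ],
)

```text
t: 12.75
eef_pos: [523.8, -5.7, 40.7]
tcp_rot: [-3.141, 0.001, 0.187]
ft_force: [0.8, -0.2, 0.5]
opening: 0.404
grip_force: 0.0
```

Emit:
carry_out(
  series=[
    [0, 0, 0, 0],
    [0, 0, 0, 0],
    [0, 0, 0, 0],
    [0, 0, 0, 0],
    [0, 0, 0, 0],
  ],
  fingers=1,
)

```text
t: 13.25
eef_pos: [524.2, -4.2, 40.6]
tcp_rot: [-3.14, 0.001, 0.188]
ft_force: [-1.0, 12.0, 2.7]
opening: 0.145
grip_force: 30.0
```

Emit:
carry_out(
  series=[
    [0, 0, 0, 0],
    [0, 0, 0, 0],
    [0, 0, 0, 0],
    [0, 0, 0, 0],
    [0, 0, 0, 0],
  ],
)

```text
t: 13.75
eef_pos: [524.2, -4.2, 40.6]
tcp_rot: [-3.14, 0.001, 0.188]
ft_force: [-1.2, 10.7, 3.1]
opening: 0.146
grip_force: 30.0
```

Emit:
carry_out(
  series=[
    [0.06, 0.011, 0, 0],
    [0.06, 0.011, 0, 0],
    [0.06, 0.011, 0, 0],
    [0.06, 0.011, 0, 0],
    [0, 0, 0, 0],
  ],
)

```text
t: 14.25
eef_pos: [535.9, -2.0, 40.6]
tcp_rot: [-3.14, 0.002, 0.188]
ft_force: [-2.5, 12.1, 4.4]
opening: 0.147
grip_force: 30.0
```

Emit:
carry_out(
  series=[
    [0.05, 0.035, 0, 0],
    [0.05, 0.01, 0, 0],
    [0.05, 0.01, 0, 0],
    [0.04, 0.0075, 0, 0],
    [0, 0, 0, 0],
  ],
)

```text
t: 14.75
eef_pos: [544.5, -0.2, 40.6]
tcp_rot: [-3.141, 0.004, 0.188]
ft_force: [-11.1, 0.3, 9.4]
opening: 0.144
grip_force: 30.0
```

Run:
```python
from h import *
im=shot('scene')
for r in ringc(im,*BLU,'scene',35,300): print(r)
cv2.imwrite('pics/s5.png',up(im[150:250,210:310,::-1],5))
```

```text
([167.9, 111.1], [2.6, 14.8], [318.5, -606.4])
([253.1, 219.1], [18.7, 20.8], [612.7, 16.8])
([252.7, 216.2], [5.0, 7.8], [604.3, 9.4])
```

View pics/s5.png

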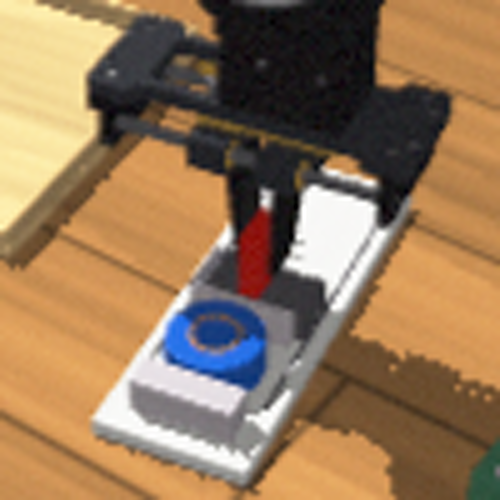

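The roll is now against the fixed jaw at about scene pixel (253,218), and the push force has risen. I'll firm up the push and hold it.

Emit:
carry_out(
  series=[
    [0.03, 0.0055, 0, 0],
    [0.02, 0.004, 0, 0],
    [0, 0, 0, 0],
    [0, 0, 0, 0],
    [0, 0, 0, 0],
  ],
)

```text
t: 15.3
eef_pos: [545.0, 0.0, 40.6]
tcp_rot: [-3.14, 0.008, 0.188]
ft_force: [-20.5, -5.0, 15.8]
opening: 0.147
grip_force: 30.0
```

Emit:
carry_out(
  series=[
    [0, 0, 0, 0],
    [0, 0, 0, 0],
    [0, 0, 0, 0],
    [0, 0, 0, 0],
    [0, 0, 0, 0],
  ],
)

```text
t: 15.8
eef_pos: [545.0, 0.0, 40.6]
tcp_rot: [-3.14, 0.008, 0.188]
ft_force: [-20.8, -4.3, 14.8]
opening: 0.146
grip_force: 30.0
```

Emit:
carry_out(
  series=[
    [-0.12, -0.022, 0, 0],
    [-0.24, -0.045, 0, 0],
    [-0.24, -0.045, 0, 0],
    [-0.24, -0.045, 0, 0],
    [-0.22, -0.04, 0, 0],
  ],
)

```text
t: 16.3
eef_pos: [495.8, -9.6, 40.6]
tcp_rot: [3.141, -0.001, 0.188]
ft_force: [2.8, 2.0, -2.5]
opening: 0.145
grip_force: 30.0
```

Emit:
carry_out(
  series=[
    [0, 0, 0, 0],
    [0, 0, 0, 0],
    [0, 0, 0, 0],
    [0, 0, 0, 0],
    [0, 0, 0, 0],
  ],
  fingers=-0.4,
)

```text
t: 16.8
eef_pos: [496.0, -9.6, 40.6]
tcp_rot: [3.141, -0.0, 0.188]
ft_force: [-0.4, 0.4, -0.3]
opening: 0.507
grip_force: 0.0
```

Emit:
carry_out(
  series=[
    [0, 0, 0.3, 0],
    [0, 0, 0.5, 0],
    [0, 0, 0.5, 0],
    [0, 0, 0.4, 0],
    [0, 0, 0, 0],
  ],
)

```text
t: 17.3
eef_pos: [496.8, -9.7, 127.8]
tcp_rot: [3.14, -0.004, 0.188]
ft_force: [0.3, -0.8, -1.2]
opening: 0.701
grip_force: 0.0
```

Run:
```python
from h import *
for cam in('top','scene'):
    im=shot(cam,cam+'6.png')
    for n,c,z in(('blue',BLU,35),('red',RED,70),('yel',YEL,58)):
        for r in ringc(im,*c,cam,z,300): print(cam,n,r)
cv2.imwrite('pics/s6.png',up(im[110:290,200:440,::-1],3))
```

```text
top blue ([253.8, 193.2], [15.9, 16.5], [602.3, 9.7])
top blue ([459.8, 288.7], [4.9, 28.3], [278.5, -644.4])
top yel ([191.1, 206.6], [17.0, 17.2], [562.1, 213.7])
top yel ([161.5, 207.2], [17.1, 17.9], [562.5, 310.4])
top yel ([191.2, 236.6], [16.9, 17.0], [465.0, 214.7])
top yel ([472.0, 286.7], [9.7, 37.8], [287.3, -672.3])
scene blue ([374.7, 9.4], [10.9, 23.2], [-1652.1, -532.8])
scene blue ([167.9, 111.1], [2.6, 14.8], [318.5, -606.4])
scene blue ([253.3, 218.8], [17.8, 21.1], [611.3, 16.4])
scene blue ([252.7, 216.3], [4.7, 7.7], [604.5, 9.5])
scene red ([268.7, 189.0], [7.3, 17.5], [519.7, 3.0])
scene red ([419.7, 240.2], [5.7, 6.7], [467.5, 400.6])
scene yel ([159.8, 108.3], [7.2, 15.8], [349.8, -613.2])
scene yel ([346.3, 215.6], [21.2, 22.8], [479.0, 219.3])
scene yel ([329.5, 237.4], [22.8, 24.2], [574.1, 218.5])
scene yel ([366.4, 255.1], [24.2, 26.3], [574.3, 313.5])
```

View pics/s6.png

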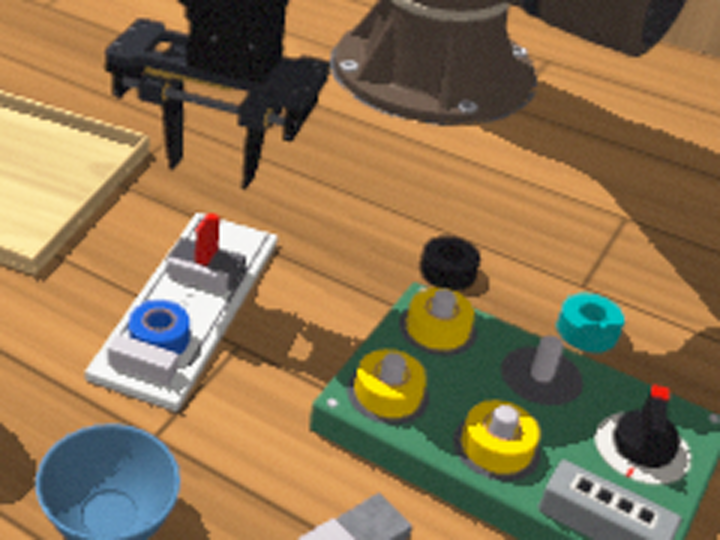

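The jaw is wide open again, with the fin at about scene pixel (269,189). The blue roll rests by the fixed jaw at (253,218). The next move picks it up.

Emit:
carry_out(
  series=[
    [0.5, 0.09, 0, 0],
    [0.5, 0.09, 0, 0],
    [0.5, 0.09, 0, 0],
    [0.5, 0.09, -0.2, 0],
    [0.11, 0.02, -0.3, 0],
  ],
)

```text
t: 17.9
eef_pos: [602.9, 9.7, 99.1]
tcp_rot: [3.141, -0.001, 0.188]
ft_force: [0.3, 0.2, -0.0]
opening: 0.697
grip_force: 0.0
```

Emit:
carry_out(
  series=[
    [0, 0, -0.5, 0],
    [0, 0, -0.5, 0],
    [0, 0, -0.4, 0],
    [0, 0, -0.26, 0],
    [0, 0, 0, 0],
  ],
)

```text
t: 18.4
eef_pos: [599.5, 9.4, 15.2]
tcp_rot: [-3.14, 0.004, 0.187]
ft_force: [0.6, -0.2, 0.3]
opening: 0.698
grip_force: 0.0
```

Emit:
carry_out(
  series=[
    [0, 0, 0, 0],
    [0, 0, 0, 0],
    [0, 0, 0, 0],
    [0, 0, 0, 0],
    [0, 0, 0, 0],
  ],
  fingers=1,
)

```text
t: 18.9
eef_pos: [601.5, 9.3, 18.4]
tcp_rot: [3.141, -0.001, 0.187]
ft_force: [-1.0, 0.7, 5.9]
opening: 0.576
grip_force: 29.9
```

Emit:
carry_out(
  series=[
    [0, 0, 0.1, 0],
    [0, 0, 0.3, 0],
    [0, 0, 0.5, 0],
    [0, 0, 0.5, 0],
    [0, 0, 0.3, 0],
  ],
)

```text
t: 19.4
eef_pos: [601.8, 9.3, 105.6]
tcp_rot: [3.141, -0.002, 0.188]
ft_force: [-0.4, -0.7, -0.2]
opening: 0.571
grip_force: 29.8
```

Emit:
carry_out(
  series=[
    [-0.105, -0.5, 0, 0],
    [-0.105, -0.679, 0, 0],
    [-0.105, -0.679, 0, 0],
    [-0.105, -0.679, 0, 0],
    [-0.105, -0.679, 0, 0],
  ],
)

```text
t: 19.9
eef_pos: [574.7, -152.7, 103.9]
tcp_rot: [3.141, -0.001, 0.188]
ft_force: [0.7, 0.6, -0.6]
opening: 0.575
grip_force: 29.8
```

Emit:
carry_out(
  series=[
    [-0.105, -0.679, 0, 0],
    [-0.105, -0.679, 0, 0],
    [-0.105, -0.679, 0, 0],
    [-0.105, -0.679, 0, 0],
    [-0.105, -0.85, 0, 0],
  ],
)

```text
t: 20.4
eef_pos: [548.4, -330.6, 104.0]
tcp_rot: [3.141, -0.0, 0.188]
ft_force: [0.5, 0.3, -0.1]
opening: 0.573
grip_force: 29.8
```

Emit:
carry_out(
  series=[
    [0, 0, -0.4, 0],
    [0, 0, -0.5, 0],
    [0, 0, -0.5, 0],
    [0, 0, -0.2, 0],
    [0, 0, -0.1, 0],
  ],
)

```text
t: 20.9
eef_pos: [548.7, -329.6, 17.6]
tcp_rot: [-3.141, 0.0, 0.188]
ft_force: [-0.3, -0.2, -0.4]
opening: 0.575
grip_force: 29.8
```

Emit:
carry_out(
  series=[
    [0, 0, -0.08, 0],
    [0, 0, -0.06, 0],
    [0, 0, 0, 0],
    [0, 0, 0, 0],
    [0, 0, 0, 0],
  ],
)

```text
t: 21.4
eef_pos: [549.1, -329.9, 11.4]
tcp_rot: [3.141, -0.001, 0.188]
ft_force: [0.1, 0.3, 5.5]
opening: 0.572
grip_force: 29.8
```

Emit:
carry_out(
  series=[
    [0, 0, 0, 0],
    [0, 0, 0, 0],
    [0, 0, 0, 0],
    [0, 0, 0, 0],
    [0, 0, 0, 0],
  ],
  fingers=-0.4,
)

```text
t: 21.9
eef_pos: [548.6, -329.7, 10.5]
tcp_rot: [-3.141, 0.0, 0.187]
ft_force: [-0.5, -0.8, -0.5]
opening: 0.699
grip_force: 0.0
```

Emit:
carry_out(
  series=[
    [0, 0, 0.3, 0],
    [0, 0, 0.5, 0],
    [0, 0, 0.6, 0],
    [0, 0, 0.5, 0],
    [-0.112, 0.726, 0.1, 0],
  ],
)

```text
t: 22.4
eef_pos: [544.6, -296.6, 114.7]
tcp_rot: [3.136, -0.005, 0.185]
ft_force: [1.2, 1.4, -0.3]
opening: 0.701
grip_force: 0.0
```

Emit:
carry_out(
  series=[
    [-0.112, 0.726, 0, 0],
    [-0.112, 0.726, 0, 0],
    [-0.112, 0.726, 0, 0],
    [-0.112, 0.726, 0, 0],
    [-0.112, 0.726, 0, 0],
  ],
  fingers=-0.55,
)

```text
t: 22.9
eef_pos: [514.8, -110.6, 111.8]
tcp_rot: [3.141, -0.001, 0.187]
ft_force: [1.2, 0.1, -0.0]
opening: 0.779
grip_force: 0.0
```

Emit:
carry_out(
  series=[
    [-0.112, 0.726, 0, 0],
    [-0.112, 0.726, 0, 0],
    [-0.112, 0.726, 0, 0],
    [-0.112, 0.726, 0, 0],
    [-0.112, 0.726, 0, 0],
  ],
)

```text
t: 23.4
eef_pos: [486.9, 71.0, 111.8]
tcp_rot: [3.141, -0.001, 0.187]
ft_force: [-0.1, -0.2, 0.3]
opening: 0.775
grip_force: 0.0
```

Emit:
carry_out(
  series=[
    [-0.112, 0.726, 0, 0],
    [-0.112, 0.726, 0, 0],
    [-0.112, 0.726, 0, 0],
    [-0.112, 0.726, 0, 0],
    [0, 0, 0, 0],
  ],
)

```text
t: 23.9
eef_pos: [464.1, 218.0, 111.7]
tcp_rot: [-3.141, -0.002, 0.191]
ft_force: [0.2, -0.2, 0.2]
opening: 0.774
grip_force: 0.0
```

Run:
```python
from h import *
print(env.state()['eef_pos'])
for cam in('top','scene'):
    im=shot(cam)
    for n,c,z in(('blue',BLU,28),('yel',YEL,58)):
        for r in ringc(im,*c,cam,z,800): print(cam,n,r)
```

```text
[464.11077354 218.02461063 111.71848458]
top blue ([356.9, 206.8], [16.0, 16.9], [549.7, -328.0])
top blue ([459.8, 288.8], [4.9, 28.5], [277.2, -647.4])
top yel ([191.1, 206.9], [17.4, 18.4], [560.9, 213.6])
top yel ([161.9, 207.4], [17.4, 18.8], [561.8, 308.9])
top yel ([471.9, 286.6], [9.5, 38.7], [287.6, -672.2])
scene blue ([176.6, 168.3], [15.5, 17.9], [563.1, -317.0])
scene yel ([159.9, 108.4], [7.0, 16.0], [350.5, -612.1])
scene yel ([346.3, 215.5], [21.2, 23.8], [478.6, 219.1])
scene yel ([329.6, 237.1], [23.2, 24.6], [573.2, 218.2])
scene yel ([366.2, 254.9], [24.5, 26.6], [573.9, 312.7])
```

Emit:
carry_out(
  series=[
    [0, 0, -0.3, 0],
    [0, 0, -0.4, 0],
    [0, 0, -0.4, 0],
    [0, 0, -0.2, 0],
    [0, 0, -0.1, 0],
  ],
)

```text
t: 24.5
eef_pos: [464.8, 213.9, 40.3]
tcp_rot: [3.141, 0.001, 0.186]
ft_force: [0.6, 0.2, -0.8]
opening: 0.774
grip_force: 0.0
```

Emit:
carry_out(
  series=[
    [0, 0, 0, 0],
    [0, 0, 0, 0],
    [0, 0, 0, 0],
    [0, 0, 0, 0],
    [0, 0, 0, 0],
  ],
  fingers=1,
)

```text
t: 25.0
eef_pos: [465.0, 214.8, 41.3]
tcp_rot: [3.142, -0.001, 0.188]
ft_force: [0.3, -1.4, 6.5]
opening: 0.589
grip_force: 30.0
```

Emit:
carry_out(
  series=[
    [0, 0, 0.1, 0],
    [0, 0, 0.3, 0],
    [0, 0, 0.4, 0],
    [0, 0, 0.4, 0],
    [0, 0, 0.2, 0],
  ],
)

```text
t: 25.5
eef_pos: [465.0, 215.0, 112.3]
tcp_rot: [-3.141, -0.002, 0.188]
ft_force: [0.8, -0.1, -0.4]
opening: 0.59
grip_force: 30.0
```

Emit:
carry_out(
  series=[
    [-0.025, -0.5, 0, 0],
    [-0.025, -0.75, 0, 0],
    [-0.025, -0.75, 0, 0],
    [-0.025, -0.75, 0, 0],
    [-0.025, -0.75, 0, 0],
  ],
)

```text
t: 26.0
eef_pos: [458.0, 38.5, 110.6]
tcp_rot: [3.142, 0.0, 0.188]
ft_force: [-0.4, 0.4, -0.5]
opening: 0.588
grip_force: 30.0
```

Emit:
carry_out(
  series=[
    [-0.025, -0.75, 0, 0],
    [-0.025, -0.75, 0, 0],
    [-0.025, -0.75, 0, 0],
    [-0.025, -0.75, 0, 0],
    [-0.025, -0.75, 0, 0],
  ],
)

```text
t: 26.5
eef_pos: [451.8, -149.2, 110.6]
tcp_rot: [-3.141, 0.0, 0.187]
ft_force: [0.7, 0.4, -0.8]
opening: 0.594
grip_force: 30.0
```

Emit:
carry_out(
  series=[
    [-0.025, -0.75, 0, 0],
    [-0.025, -0.75, 0, 0],
    [-0.025, -0.75, 0, 0],
    [-0.025, -0.75, 0, 0],
    [-0.025, -0.19, 0, 0],
  ],
)

```text
t: 27.0
eef_pos: [445.7, -310.3, 110.4]
tcp_rot: [3.141, -0.0, 0.185]
ft_force: [0.4, 0.3, -1.0]
opening: 0.59
grip_force: 30.0
```

Emit:
carry_out(
  series=[
    [0, 0, -0.3, 0],
    [0, 0, -0.5, 0],
    [0, 0, -0.5, 0],
    [0, 0, -0.4, 0],
    [0, 0, -0.1, 0],
  ],
)

```text
t: 27.5
eef_pos: [445.1, -305.9, 18.8]
tcp_rot: [-3.139, 0.002, 0.188]
ft_force: [-1.2, -0.1, 0.4]
opening: 0.59
grip_force: 30.0
```

Emit:
carry_out(
  series=[
    [0, -0.25, 0, 0],
    [0, -0.26, 0, 0],
    [0, -0.26, 0, 0],
    [0, 0, -0.06, 0],
    [0, 0, -0.06, 0],
  ],
)

```text
t: 28.0
eef_pos: [445.8, -346.2, 14.8]
tcp_rot: [3.141, -0.0, 0.186]
ft_force: [-0.5, 0.7, -1.2]
opening: 0.591
grip_force: 30.0
```

Emit:
carry_out(
  series=[
    [0, 0, -0.02, 0],
    [0, 0, 0, 0],
    [0, 0, 0, 0],
    [0, 0, 0, 0],
    [0, 0, 0, 0],
  ],
)

```text
t: 28.5
eef_pos: [446.0, -345.6, 13.8]
tcp_rot: [3.141, -0.0, 0.188]
ft_force: [0.7, -0.5, -0.1]
opening: 0.592
grip_force: 30.0
```

Emit:
carry_out(
  series=[
    [0, 0, 0, 0],
    [0, 0, 0, 0],
    [0, 0, 0, 0],
    [0, 0, 0, 0],
    [0, 0, 0, 0],
  ],
  fingers=-0.4,
)

```text
t: 29.0
eef_pos: [445.9, -345.7, 13.7]
tcp_rot: [3.141, 0.0, 0.188]
ft_force: [-0.6, 0.1, -0.1]
opening: 0.702
grip_force: 0.0
```

Emit:
carry_out(
  series=[
    [0, 0, 0.3, 0],
    [0, 0, 0.5, 0],
    [0, 0, 0.6, 0],
    [0, 0, 0.6, 0],
    [0, 0, 0, 0],
  ],
)

```text
t: 29.5
eef_pos: [447.1, -346.8, 117.2]
tcp_rot: [3.137, -0.003, 0.188]
ft_force: [-0.5, -0.3, 0.1]
opening: 0.7
grip_force: 0.0
```

Emit:
carry_out(
  series=[
    [0.154, 0.746, 0, 0],
    [0.154, 0.746, 0, 0],
    [0.154, 0.746, 0, 0],
    [0.154, 0.746, 0, 0],
    [0.154, 0.746, 0, 0],
  ],
  fingers=-0.55,
)

```text
t: 30.0
eef_pos: [484.3, -157.7, 113.1]
tcp_rot: [-3.141, 0.0, 0.187]
ft_force: [1.9, -0.1, 0.1]
opening: 0.775
grip_force: 0.0
```

Emit:
carry_out(
  series=[
    [0.154, 0.746, 0, 0],
    [0.154, 0.746, 0, 0],
    [0.154, 0.746, 0, 0],
    [0.154, 0.746, 0, 0],
    [0.154, 0.746, 0, 0],
  ],
)

```text
t: 30.5
eef_pos: [522.8, 28.9, 113.1]
tcp_rot: [-3.142, 0.001, 0.187]
ft_force: [0.9, 0.3, -0.3]
opening: 0.771
grip_force: 0.0
```

Emit:
carry_out(
  series=[
    [0.154, 0.746, 0, 0],
    [0.154, 0.746, 0, 0],
    [0.154, 0.746, 0, 0],
    [0.154, 0.746, 0, 0],
    [0.154, 0.746, 0, 0],
  ],
)

```text
t: 31.0
eef_pos: [561.3, 215.3, 112.9]
tcp_rot: [3.141, 0.001, 0.188]
ft_force: [0.8, -0.1, 0.3]
opening: 0.775
grip_force: 0.0
```

Run:
```python
from h import *
for cam in('top','scene'):
    im=shot(cam)
    for n,c,z in(('blue',BLU,28),('yel',YEL,58)):
        for r in ringc(im,*c,cam,z,800): print(cam,n,r)
```

```text
top blue ([356.9, 206.8], [16.0, 16.9], [549.7, -328.0])
top blue ([459.8, 288.7], [4.9, 28.5], [277.3, -647.5])
top yel ([363.4, 238.3], [17.5, 18.3], [446.9, -338.2])
top yel ([472.0, 286.8], [9.7, 38.1], [287.1, -672.5])
scene blue ([176.6, 168.3], [15.5, 17.8], [563.1, -317.0])
scene yel ([159.9, 108.3], [7.0, 16.2], [349.9, -612.8])
scene yel ([195.0, 152.0], [16.0, 18.7], [491.9, -300.1])
scene yel ([329.6, 237.1], [23.2, 24.6], [573.2, 218.3])
scene yel ([366.2, 254.9], [24.4, 26.3], [574.0, 312.9])
```

Emit:
carry_out(
  series=[
    [0, 0, -0.3, 0],
    [0, 0, -0.4, 0],
    [0, 0, -0.4, 0],
    [0, 0, -0.23, 0],
    [0, 0, -0.1, 0],
  ],
)

```text
t: 31.6
eef_pos: [560.9, 213.2, 40.8]
tcp_rot: [3.141, 0.002, 0.187]
ft_force: [1.2, 0.3, -0.2]
opening: 0.774
grip_force: 0.0
```

Emit:
carry_out(
  series=[
    [0, 0, 0, 0],
    [0, 0, 0, 0],
    [0, 0, 0, 0],
    [0, 0, 0, 0],
    [0, 0, 0, 0],
  ],
  fingers=1,
)

```text
t: 32.1
eef_pos: [561.8, 213.8, 42.9]
tcp_rot: [3.142, -0.001, 0.188]
ft_force: [-0.4, 0.1, 4.7]
opening: 0.59
grip_force: 30.0
```

Emit:
carry_out(
  series=[
    [0, 0, 0.1, 0],
    [0, 0, 0.3, 0],
    [0, 0, 0.4, 0],
    [0, 0, 0.4, 0],
    [0, 0, 0.2, 0],
  ],
)

```text
t: 32.6
eef_pos: [561.8, 213.9, 113.9]
tcp_rot: [-3.142, -0.002, 0.188]
ft_force: [-0.6, -1.0, -0.5]
opening: 0.592
grip_force: 30.0
```

Emit:
carry_out(
  series=[
    [-0.2, -0.5, 0, 0],
    [-0.2, -0.7, 0, 0],
    [-0.2, -0.7, 0, 0],
    [-0.2, -0.7, 0, 0],
    [-0.2, -0.7, 0, 0],
  ],
)

```text
t: 33.1
eef_pos: [510.7, 47.6, 112.1]
tcp_rot: [3.142, 0.0, 0.188]
ft_force: [0.2, -0.1, -0.5]
opening: 0.592
grip_force: 30.0
```

Emit:
carry_out(
  series=[
    [-0.2, -0.7, 0, 0],
    [-0.2, -0.7, 0, 0],
    [-0.2, -0.7, 0, 0],
    [-0.2, -0.7, 0, 0],
    [-0.2, -0.7, 0, 0],
  ],
)

```text
t: 33.6
eef_pos: [460.7, -127.5, 112.1]
tcp_rot: [-3.142, 0.0, 0.188]
ft_force: [1.0, 0.7, -1.3]
opening: 0.596
grip_force: 30.0
```

Emit:
carry_out(
  series=[
    [-0.2, -0.7, 0, 0],
    [-0.2, -0.7, 0, 0],
    [-0.2, -0.7, 0, 0],
    [0, -0.2, 0, 0],
    [0, 0, 0, 0],
  ],
)

```text
t: 34.1
eef_pos: [431.3, -242.2, 112.0]
tcp_rot: [3.142, 0.0, 0.185]
ft_force: [-0.3, 0.9, -1.3]
opening: 0.59
grip_force: 30.0
```

Emit:
carry_out(
  series=[
    [0, 0, -0.3, 0],
    [0, 0, -0.5, 0],
    [0, 0, -0.5, 0],
    [0, 0, -0.4, 0],
    [0, 0, -0.1, 0],
  ],
)

```text
t: 34.6
eef_pos: [431.0, -239.4, 20.5]
tcp_rot: [-3.139, 0.002, 0.189]
ft_force: [0.1, 0.5, 0.0]
opening: 0.588
grip_force: 30.0
```

Emit:
carry_out(
  series=[
    [0, 0, -0.07, 0],
    [0, 0, -0.06, 0],
    [0, 0, 0, 0],
    [0, 0, 0, 0],
    [0, 0, 0, 0],
  ],
)

```text
t: 35.1
eef_pos: [431.6, -241.4, 16.2]
tcp_rot: [3.141, -0.001, 0.187]
ft_force: [0.6, -0.8, -0.7]
opening: 0.589
grip_force: 30.0
```

Emit:
carry_out(
  series=[
    [0, 0, 0, 0],
    [0, 0, 0, 0],
    [0, 0, 0, 0],
    [0, 0, 0, 0],
    [0, 0, 0, 0],
  ],
  fingers=-0.4,
)

```text
t: 35.6
eef_pos: [431.4, -241.2, 15.7]
tcp_rot: [3.142, 0.0, 0.187]
ft_force: [0.0, -0.2, -1.5]
opening: 0.699
grip_force: 0.0
```

Emit:
carry_out(
  series=[
    [0, 0, 0.3, 0],
    [0, 0, 0.5, 0],
    [0, 0, 0.6, 0],
    [0, 0, 0.6, 0],
    [0, 0, 0, 0],
  ],
)

```text
t: 36.1
eef_pos: [432.6, -242.0, 118.8]
tcp_rot: [3.137, -0.004, 0.188]
ft_force: [-0.1, 0.4, -1.3]
opening: 0.699
grip_force: 0.0
```

Emit:
carry_out(
  series=[
    [0.173, 0.735, 0, 0],
    [0.173, 0.735, 0, 0],
    [0.173, 0.735, 0, 0],
    [0.173, 0.735, 0, 0],
    [0.173, 0.735, 0, 0],
  ],
  fingers=-0.55,
)

```text
t: 36.6
eef_pos: [474.6, -56.0, 115.1]
tcp_rot: [-3.141, 0.001, 0.187]
ft_force: [0.5, 0.0, -0.4]
opening: 0.778
grip_force: 0.0
```

Emit:
carry_out(
  series=[
    [0.173, 0.735, 0, 0],
    [0.173, 0.735, 0, 0],
    [0.173, 0.735, 0, 0],
    [0.173, 0.735, 0, 0],
    [0.173, 0.735, 0, 0],
  ],
)

```text
t: 37.1
eef_pos: [517.8, 127.9, 115.0]
tcp_rot: [3.142, 0.001, 0.188]
ft_force: [0.4, 0.6, 0.1]
opening: 0.774
grip_force: 0.0
```

Emit:
carry_out(
  series=[
    [0.173, 0.735, 0, 0],
    [0.173, 0.735, 0, 0],
    [0.173, 0.735, 0, 0],
    [0.173, 0.735, 0, 0],
    [0.173, 0.735, 0, 0],
  ],
)

```text
t: 37.6
eef_pos: [561.0, 311.5, 114.7]
tcp_rot: [3.141, 0.001, 0.188]
ft_force: [0.2, -1.1, -0.7]
opening: 0.776
grip_force: 0.0
```

Run:
```python
from h import *
for cam in('top','scene'):
    im=shot(cam)
    for n,c,z in(('blue',BLU,28),('yel',YEL,58)):
        for r in ringc(im,*c,cam,z,800): print(cam,n,r)
```

```text
top blue ([356.9, 206.8], [16.0, 16.8], [549.8, -328.0])
top blue ([459.8, 288.6], [5.1, 28.2], [277.8, -647.3])
top yel ([363.4, 238.3], [17.5, 18.2], [447.0, -338.3])
top yel ([331.6, 243.7], [17.6, 17.8], [432.2, -236.4])
top yel ([471.9, 286.6], [9.5, 38.6], [287.7, -672.2])
scene blue ([377.3, 8.4], [14.9, 34.8], [-1720.8, -538.1])
scene blue ([176.6, 168.4], [15.5, 17.9], [563.1, -316.9])
scene yel ([159.9, 108.3], [7.0, 16.3], [349.8, -612.8])
scene yel ([195.0, 152.0], [16.2, 18.6], [491.9, -300.1])
scene yel ([221.6, 160.4], [16.6, 18.8], [477.7, -201.6])
scene yel ([366.2, 255.0], [24.4, 26.7], [574.0, 312.9])
```

Emit:
carry_out(
  series=[
    [0, 0, 0, 1],
    [0, 0, 0, 1],
    [0, 0, 0, 1],
    [0, 0, 0, 0],
    [0, 0, -0.2, 0],
  ],
  fingers=-0.48,
)

```text
t: 38.2
eef_pos: [561.6, 309.8, 105.9]
tcp_rot: [3.141, -0.001, 0.498]
ft_force: [0.9, -0.8, -0.4]
opening: 0.738
grip_force: 0.0
```

Emit:
carry_out(
  series=[
    [0, 0, -0.3, 0],
    [0, 0, -0.4, 0],
    [0, 0, -0.3, 0],
    [0, 0, -0.17, 0],
    [0, 0, -0.1, 0],
  ],
)

```text
t: 38.7
eef_pos: [560.9, 309.9, 40.8]
tcp_rot: [-3.142, 0.001, 0.501]
ft_force: [-0.4, 0.4, -0.4]
opening: 0.74
grip_force: 0.0
```

Emit:
carry_out(
  series=[
    [0, 0, 0, 0],
    [0, 0, 0, 0],
    [0, 0, 0, 0],
    [0, 0, 0, 0],
    [0, 0, 0, 0],
  ],
  fingers=1,
)

```text
t: 39.2
eef_pos: [561.4, 310.1, 42.7]
tcp_rot: [3.141, -0.001, 0.502]
ft_force: [-0.7, -0.3, 2.3]
opening: 0.585
grip_force: 30.0
```

Emit:
carry_out(
  series=[
    [0, 0, 0.1, 0],
    [0, 0, 0.3, 0],
    [0, 0, 0.4, 0],
    [0, 0, 0.4, 0],
    [0, 0, 0.2, 0],
  ],
)

```text
t: 39.7
eef_pos: [561.8, 310.3, 114.9]
tcp_rot: [3.141, -0.003, 0.502]
ft_force: [-0.6, 0.9, -1.4]
opening: 0.585
grip_force: 30.0
```

Emit:
carry_out(
  series=[
    [-0.038, -0.55, 0, 0],
    [-0.038, -0.75, 0, 0],
    [-0.038, -0.75, 0, -1],
    [-0.038, -0.75, 0, -1],
    [-0.038, -0.75, 0, -1],
  ],
)

```text
t: 40.2
eef_pos: [551.4, 131.2, 112.6]
tcp_rot: [3.141, -0.0, 0.183]
ft_force: [-0.2, 0.7, -0.2]
opening: 0.584
grip_force: 30.0
```

Emit:
carry_out(
  series=[
    [-0.038, -0.75, 0, 0],
    [-0.038, -0.75, 0, 0],
    [-0.038, -0.75, 0, 0],
    [-0.038, -0.75, 0, 0],
    [-0.038, -0.75, 0, 0],
  ],
)

```text
t: 40.7
eef_pos: [541.9, -56.5, 112.6]
tcp_rot: [3.141, -0.0, 0.188]
ft_force: [1.2, 0.8, -1.7]
opening: 0.592
grip_force: 30.0
```

Emit:
carry_out(
  series=[
    [-0.038, -0.75, 0, 0],
    [-0.038, -0.75, 0, 0],
    [-0.038, -0.75, 0, 0],
    [-0.038, -0.75, 0, 0],
    [0, -0.44, 0, 0],
  ],
)

```text
t: 41.2
eef_pos: [534.2, -229.5, 112.6]
tcp_rot: [3.141, -0.0, 0.186]
ft_force: [0.5, -0.2, -0.7]
opening: 0.589
grip_force: 30.0
```

Emit:
carry_out(
  series=[
    [0, 0, -0.3, 0],
    [0, 0, -0.5, 0],
    [0, 0, -0.5, 0],
    [0, 0, -0.4, 0],
    [0, 0, -0.1, 0],
  ],
)

```text
t: 41.7
eef_pos: [533.8, -226.6, 20.6]
tcp_rot: [-3.14, 0.002, 0.187]
ft_force: [-0.6, 0.2, -1.0]
opening: 0.581
grip_force: 30.0
```

Lower and release, then retreat upward and head back towards the winder.

Emit:
carry_out(
  series=[
    [0, 0, -0.08, 0],
    [0, 0, -0.06, 0],
    [0, 0, 0, 0],
    [0, 0, 0, 0],
    [0, 0, 0, 0],
  ],
)

```text
t: 42.2
eef_pos: [534.8, -227.1, 15.7]
tcp_rot: [3.141, -0.001, 0.188]
ft_force: [-0.1, 0.7, -0.9]
opening: 0.584
grip_force: 30.0
```

Emit:
carry_out(
  series=[
    [0, 0, 0, 0],
    [0, 0, 0, 0],
    [0, 0, 0, 0],
    [0, 0, 0, 0],
    [0, 0, 0, 0],
  ],
  fingers=-0.4,
)

```text
t: 42.7
eef_pos: [534.6, -227.0, 15.2]
tcp_rot: [3.141, -0.0, 0.188]
ft_force: [-0.2, -0.4, 0.4]
opening: 0.7
grip_force: 0.0
```

Emit:
carry_out(
  series=[
    [0, 0, 0.3, 0],
    [0, 0, 0.5, 0],
    [0, 0, 0.6, 0],
    [0, 0, 0.6, 0],
    [0, 0, 0, 0],
  ],
)

```text
t: 43.2
eef_pos: [536.0, -227.7, 118.8]
tcp_rot: [3.138, -0.005, 0.188]
ft_force: [0.0, -1.0, -1.3]
opening: 0.7
grip_force: 0.0
```

Emit:
carry_out(
  series=[
    [-0.05, 0.75, 0.1, 0],
    [-0.05, 0.75, 0.1, 0],
    [-0.05, 0.75, 0.1, 0],
    [-0.05, 0.75, 0.1, 0],
    [-0.05, 0.75, 0.1, 0],
  ],
)

```text
t: 43.7
eef_pos: [521.6, -38.0, 139.7]
tcp_rot: [-3.141, 0.001, 0.187]
ft_force: [0.1, 0.8, 0.1]
opening: 0.7
grip_force: 0.0
```

Emit:
carry_out(
  series=[
    [-0.05, 0.75, 0, 0],
    [-0.05, 0.75, 0, 0],
    [-0.05, 0.75, 0, 0],
    [0, 0, 0, 0],
    [0, 0, 0, 0],
  ],
)

```text
t: 44.2
eef_pos: [514.3, 73.6, 139.7]
tcp_rot: [3.142, 0.001, 0.189]
ft_force: [-0.1, 0.0, -0.8]
opening: 0.696
grip_force: 0.0
```

Run:
```python
from h import *
for cam in('top','scene'):
    im=shot(cam,cam+'7.png')
    for n,c,z in(('blue',BLU,28),('yel',YEL,28),('red',RED,65)):
        for r in ringc(im,*c,cam,z,150): print(cam,n,r)
    if cam=='top': t=up(im[190:270,110:190,::-1],5); t2=up(im[190:270,290:390,::-1],4)[:400]
cv2.imwrite('pics/k.png',np.hstack([t[:320],t2]))
print(env.state()['joints'])
```

```text
top blue ([356.9, 206.8], [16.0, 16.9], [549.8, -328.0])
top blue ([459.8, 288.6], [4.6, 29.4], [277.7, -647.6])
top yel ([326.0, 212.0], [17.3, 18.0], [535.0, -226.1])
top yel ([363.4, 238.3], [17.6, 18.1], [446.1, -345.0])
top yel ([331.6, 243.6], [17.7, 17.9], [431.1, -241.0])
top yel ([456.3, 273.1], [3.6, 5.2], [327.4, -639.0])
top yel ([471.9, 286.7], [9.7, 38.4], [282.9, -686.5])
top red ([260.8, 227.3], [3.4, 4.4], [489.7, -10.9])
scene blue ([384.8, 8.7], [24.1, 36.5], [-1746.8, -490.7])
scene blue ([167.9, 111.1], [2.6, 14.8], [309.6, -617.0])
scene blue ([176.6, 168.4], [15.4, 17.8], [563.1, -317.0])
scene blue ([176.2, 165.3], [2.7, 6.2], [551.9, -329.7])
scene yel ([159.8, 108.3], [7.2, 15.8], [312.0, -660.5])
scene yel ([195.0, 152.0], [16.0, 18.7], [460.4, -333.3])
scene yel ([221.6, 160.3], [16.5, 19.0], [445.6, -230.0])
scene yel ([203.8, 177.6], [17.8, 19.7], [548.1, -215.8])
scene red ([268.6, 188.9], [7.5, 17.6], [514.3, -0.7])
scene red ([419.5, 240.3], [3.5, 7.1], [462.2, 400.2])
[ 1.26708844e-02  4.39083944e-01  1.89835832e+00 -2.62578759e-04
  8.04633526e-01  1.39661486e+00]
```

View pics/k.png

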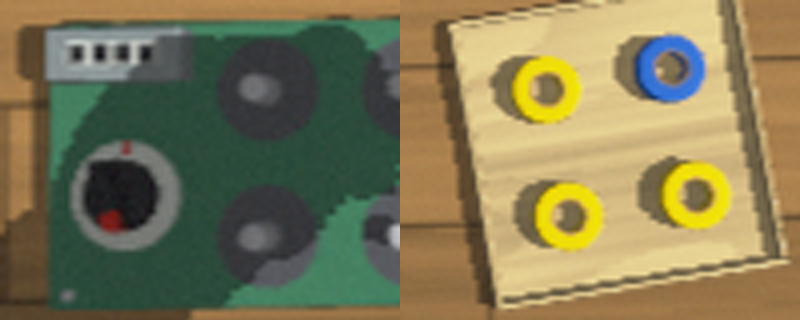

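All four rolls lie flat and separate in the tray: the blue one at about top pixel (357,207), the yellow ones at (326,212), (363,238) and (332,244). The knob's red end is at about (132,233.6), and the dial centre at about (135,229).

Run:
```python
from h import *
a=[]
for cam,u,v in(('top',131.7,233.6),('scene',419.6,240.3)):
    T=np.array(env.calibration(cam)['pose']);p0=T[:3,3];d=ray(cam,u,v,0)-p0;d/=np.linalg.norm(d);a.append((p0,d))
A=sum(np.eye(3)-np.outer(d,d) for p,d in a);b=sum((np.eye(3)-np.outer(d,d))@p for p,d in a)
p=np.linalg.solve(A,b);print(p.round(1),'ang cw',np.degrees(np.arctan2(-(p[1]-404),p[0]-493.7))%360)
print('dial',ray('top',134.6,228.6,36).round(1))
for z in(60,66,72,78): q=ray('top',131.7,233.6,z);print(z,q.round(1),np.degrees(np.arctan2(-(q[1]-404),q[0]-493.7))%360, np.hypot(q[0]-493.7,q[1]-404))
im=cv2.imread('pics/scene7.png'); cv2.imwrite('pics/k2.png',cv2.resize(im[215:295,380:460],None,fx=7,fy=7,interpolation=cv2.INTER_CUBIC))
```

```text
[479.2 400.9  80.4] ang cw 167.78792152697736
dial [495.1 405.4  36. ]
60 [479.1 407.4  60. ] 193.26502043268098 15.021064896485194
66 [479.1 405.5  66. ] 185.98066960081658 14.66238388685614
72 [479.2 403.6  72. ] 178.45920727440577 14.55012700276863
78 [479.2 401.7  78. ] 170.95193785361366 14.689944665583035
```

View pics/k2.png

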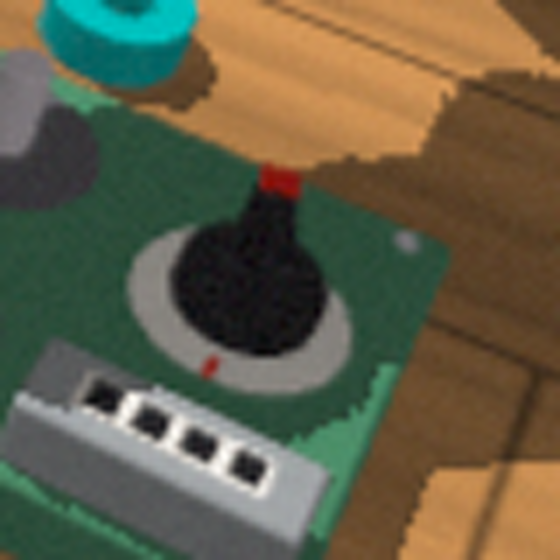

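The bar grip points roughly along −x, about 175° clockwise from zero. I'll grasp it across y and turn it anticlockwise. Joint 6 has the range to do that in one go.

Emit:
carry_out(
  series=[
    [-0.045, 0.735, 0, -1],
    [-0.045, 0.735, 0, 0],
    [-0.045, 0.735, 0, 0],
    [-0.045, 0.735, 0, 0],
    [-0.045, 0.735, 0, 0],
  ],
)

```text
t: 44.8
eef_pos: [503.7, 256.9, 140.0]
tcp_rot: [3.141, 0.0, 0.081]
ft_force: [0.1, -0.3, 0.5]
opening: 0.701
grip_force: 0.0
```

Emit:
carry_out(
  series=[
    [-0.045, 0.735, 0, 0],
    [-0.045, 0.735, 0, 0],
    [-0.045, 0.735, 0, 0],
    [-0.045, 0.735, 0, 0],
    [0, 0, 0, 0],
  ],
)

```text
t: 45.3
eef_pos: [494.6, 406.1, 139.6]
tcp_rot: [-3.141, -0.0, 0.084]
ft_force: [0.7, 0.2, 0.2]
opening: 0.7
grip_force: 0.0
```

Emit:
carry_out(
  series=[
    [0, 0, -0.4, 0],
    [0, 0, -0.4, 0],
    [0, 0, -0.4, 0],
    [0, 0, -0.3, 0],
    [0, 0, -0.2, 0],
  ],
)

```text
t: 45.8
eef_pos: [494.7, 402.5, 53.9]
tcp_rot: [3.141, 0.001, 0.081]
ft_force: [0.0, -0.4, 0.5]
opening: 0.697
grip_force: 0.0
```

Run:
```python
from h import *
print(env.state()['eef_pos'],env.state()['ft_force'])
im=shot('scene'); cv2.imwrite('pics/k3.png',up(im[185:295,360:470,::-1],5))
```

```text
[494.71625759 402.52521462  53.87775839] [ 0.03866537 -0.3839373   0.50294822]
```

View pics/k3.png

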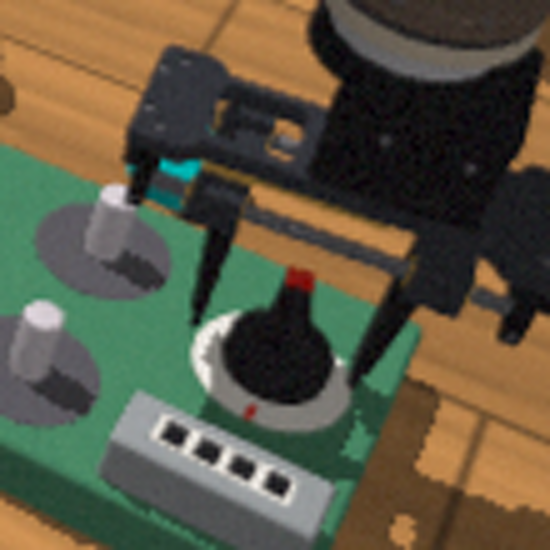

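The bar, with its red end at about scene pixel (420,240), lies between the fingers. The next move closes on it.

Emit:
carry_out(
  series=[
    [0, 0, 0, 0],
    [0, 0, 0, 0],
    [0, 0, 0, 0],
    [0, 0, 0, 0],
    [0, 0, 0, 0],
  ],
  fingers=1,
)

```text
t: 46.35
eef_pos: [494.4, 403.9, 55.6]
tcp_rot: [-3.141, -0.001, 0.083]
ft_force: [0.1, 0.3, 0.0]
opening: 0.339
grip_force: 0.0
```

Emit:
carry_out(
  series=[
    [0, 0, 0, 0],
    [0, 0, 0, 0],
    [0, 0, 0, 0],
    [0, 0, 0, 0],
    [0, 0, 0, 0],
  ],
)

```text
t: 46.85
eef_pos: [495.1, 405.3, 55.4]
tcp_rot: [-3.139, -0.003, 0.083]
ft_force: [2.4, 8.7, -2.1]
opening: 0.126
grip_force: 30.0
```

Emit:
carry_out(
  series=[
    [0, 0, 0, 0.5],
    [0, 0, 0, 1],
    [0, 0, 0, 1],
    [0, 0, 0, 1],
    [0, 0, 0, 1],
  ],
)

```text
t: 47.35
eef_pos: [495.3, 404.8, 55.4]
tcp_rot: [-3.141, -0.003, 0.558]
ft_force: [3.1, 4.3, -1.3]
opening: 0.122
grip_force: 30.0
```

Run:
```python
from h import *
s=env.state();print(s['moment'],s['ft_force'],s['opening'],s['joints'])
```

```text
[ 0.77141123 -0.74312073 -0.01491943] [ 3.14527692  4.33443877 -1.32765994] 0.12188462892864071 [5.81864668e-01 6.93063306e-01 1.66205014e+00 3.71608616e-04
 7.83105556e-01 1.59412130e+00]
```

Emit:
carry_out(
  series=[
    [0.02, 0.02, 0, 1],
    [0, 0, 0, 1],
    [0, 0, 0, 1],
    [0, 0, 0, 1],
    [0, 0, 0, 1],
  ],
)

```text
t: 47.85
eef_pos: [495.9, 404.5, 55.4]
tcp_rot: [3.141, -0.0, 1.082]
ft_force: [3.0, -2.5, 1.3]
opening: 0.129
grip_force: 30.0
```

Emit:
carry_out(
  series=[
    [0, 0, 0, 1],
    [0, 0, 0, 1],
    [0, 0, 0, 1],
    [0, 0, 0, 1],
    [0, 0, 0, 1],
  ],
)

```text
t: 48.35
eef_pos: [496.5, 404.4, 55.4]
tcp_rot: [3.139, 0.0, 1.606]
ft_force: [5.7, -3.7, 0.3]
opening: 0.123
grip_force: 30.0
```

Emit:
carry_out(
  series=[
    [0, 0, 0, 1],
    [0, 0, 0, 1],
    [0, 0, 0, 1],
    [0, 0, 0, 1],
    [0, 0, 0, 1],
  ],
)

```text
t: 48.85
eef_pos: [497.1, 404.6, 55.5]
tcp_rot: [3.138, 0.001, 2.129]
ft_force: [7.8, -2.9, -1.8]
opening: 0.123
grip_force: 30.0
```

Emit:
carry_out(
  series=[
    [0, 0, 0, 1],
    [0, 0, 0, 1],
    [0, 0, 0, 1],
    [0, 0, 0, 0.5],
    [0, 0, 0, 0],
  ],
)

```text
t: 49.35
eef_pos: [497.4, 404.9, 55.5]
tcp_rot: [3.138, 0.002, 2.493]
ft_force: [9.0, -0.3, -3.1]
opening: 0.124
grip_force: 30.0
```

Run:
```python
from h import *
s=env.state();print(s['moment'],s['ft_force'],s['opening'],s['joints'])
```

```text
[-0.16053888 -1.90210211 -0.01944352] [ 8.98103749 -0.33134167 -3.10757001] 0.12354141669725256 [ 5.80779488e-01  6.94643986e-01  1.65802396e+00 -1.51289690e-03
  7.84622495e-01 -3.40579963e-01]
```

Emit:
carry_out(
  series=[
    [-0.02, 0, 0, 1],
    [0, 0, 0, 1],
    [0, 0, 0, 1],
    [0, 0, 0, 1],
    [0, 0, 0, 1],
  ],
)

```text
t: 49.85
eef_pos: [497.5, 405.5, 55.5]
tcp_rot: [3.138, 0.006, 3.019]
ft_force: [14.3, 3.1, -7.3]
opening: 0.124
grip_force: 30.0
```

Emit:
carry_out(
  series=[
    [0, 0, 0, 0.5],
    [0, 0, 0, 0.5],
    [0, 0, 0, 0.4],
    [0, 0, 0, 0],
    [0, 0, 0, 0],
  ],
)

```text
t: 50.35
eef_pos: [497.5, 405.7, 55.5]
tcp_rot: [3.138, 0.006, -3.123]
ft_force: [14.3, 3.3, -6.4]
opening: 0.126
grip_force: 30.2
```

Run:
```python
from h import *
s=env.state();print(s['moment'],s['ft_force'],s['opening'],s['tcp_rot'])
```

```text
[ 0.54700315 -2.75893403 -0.6277652 ] [14.31628824  3.29033402 -6.4033891 ] 0.1263112883350396 [ 3.13821663  0.00635041 -3.12304697]
```

The z moment has jumped to −0.63 N m, so the knob is at its stop. I'll nudge it once more, release, back off and check.

Emit:
carry_out(
  series=[
    [0, 0, 0, 0.3],
    [0, 0, 0, 0.2],
    [0, 0, 0, 0],
    [0, 0, 0, 0],
    [0, 0, 0, 0],
  ],
)

```text
t: 50.85
eef_pos: [497.2, 405.7, 55.5]
tcp_rot: [3.139, 0.006, -3.071]
ft_force: [12.8, 3.1, -5.3]
opening: 0.132
grip_force: 30.9
```

Emit:
carry_out(
  series=[
    [0, 0, 0, 0],
    [0, 0, 0, 0],
    [0, 0, 0, 0],
    [0, 0, 0, 0],
    [0, 0, 0, 0],
  ],
  fingers=-0.2,
)

```text
t: 51.35
eef_pos: [494.1, 404.8, 55.2]
tcp_rot: [-3.142, -0.0, -3.069]
ft_force: [-1.3, -1.2, 0.4]
opening: 0.498
grip_force: 0.0
```

Emit:
carry_out(
  series=[
    [0, 0, 0.3, 0],
    [0, 0, 0.5, 0],
    [0, 0, 0.6, 0],
    [0, 0, 0.6, 0],
    [0, 0, 0.5, 0],
  ],
)

```text
t: 51.85
eef_pos: [494.4, 404.9, 183.1]
tcp_rot: [3.141, 0.002, -3.069]
ft_force: [0.2, -0.5, -0.1]
opening: 0.596
grip_force: 0.0
```

Emit:
carry_out(
  series=[
    [0, -0.7, 0, 0],
    [0, -0.7, 0, 0],
    [0, -0.7, 0, 0],
    [0, -0.7, 0, 0],
    [0, -0.7, 0, 0],
  ],
)

```text
t: 52.35
eef_pos: [494.2, 228.5, 181.4]
tcp_rot: [3.141, 0.001, -3.069]
ft_force: [1.1, -0.4, 0.4]
opening: 0.603
grip_force: 0.0
```

Emit:
carry_out(
  series=[
    [0, -0.5, 0, 0],
    [0, -0.5, 0, 0],
    [0, 0, 0, 0],
    [0, 0, 0, 0],
    [0, 0, 0, 0],
  ],
)

```text
t: 52.85
eef_pos: [494.4, 180.5, 180.7]
tcp_rot: [3.141, 0.001, -3.069]
ft_force: [-0.2, 0.9, 0.1]
opening: 0.597
grip_force: 0.0
```

Run:
```python
from h import *
for cam in('top','scene'):
    im=shot(cam)
    for n,c,z in(('blue',BLU,28),('yel',YEL,28),('red',RED,75)):
        for r in ringc(im,*c,cam,z,150): print(cam,n,r)
    if cam=='top': t=up(im[195:265,100:180,::-1],5)
    else: t2=up(im[215:285,380:460,::-1],5)
cv2.imwrite('pics/f.png',np.hstack([t,t2]))
```

```text
top blue ([356.9, 206.8], [16.0, 16.9], [549.8, -327.9])
top blue ([459.8, 288.6], [4.6, 29.5], [277.8, -647.6])
top yel ([326.0, 212.0], [17.4, 18.0], [535.1, -226.2])
top yel ([363.5, 238.3], [17.5, 18.2], [446.0, -345.2])
top yel ([331.6, 243.7], [17.6, 17.9], [431.0, -241.0])
top yel ([456.3, 273.2], [3.7, 4.9], [327.0, -639.1])
top yel ([471.9, 286.6], [9.5, 38.8], [283.2, -686.5])
top red ([260.0, 224.4], [4.8, 10.5], [499.1, -8.9])
scene blue ([411.8, 10.4], [10.9, 30.7], [-1817.9, -315.5])
scene blue ([167.9, 111.1], [2.7, 14.8], [309.7, -617.0])
scene blue ([176.6, 168.4], [15.5, 17.8], [563.1, -317.0])
scene blue ([176.2, 165.3], [2.7, 6.1], [552.0, -329.9])
scene yel ([159.9, 108.2], [7.0, 16.4], [311.2, -660.7])
scene yel ([195.0, 152.0], [16.1, 18.6], [460.6, -333.2])
scene yel ([221.6, 160.3], [16.6, 18.7], [445.5, -230.2])
scene yel ([203.8, 177.6], [17.8, 19.8], [548.2, -215.6])
scene red ([268.7, 188.9], [7.7, 17.2], [524.6, 6.1])
scene red ([417.2, 250.1], [3.1, 4.9], [507.1, 405.2])
```

View pics/f.png

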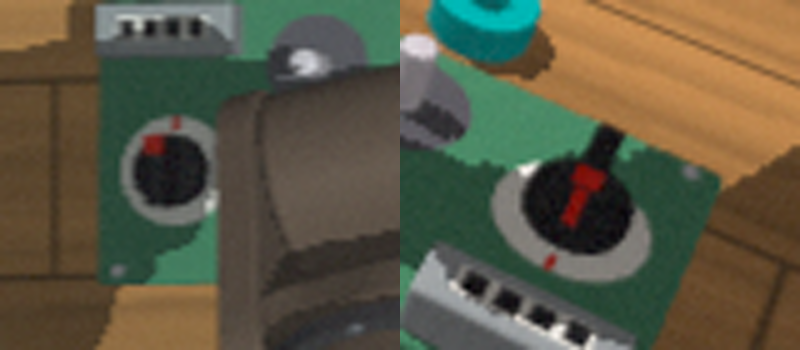

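Run:
```python
from h import *
im=shot('top')
M=cv2.inRange(cv2.cvtColor(up(im),cv2.COLOR_RGB2HSV),(0,130,80),(8,255,255))
n,l,s,c=cv2.connectedComponentsWithStats(M)
for i in range(1,n):
    u,v=(c[i]+.5)/4-.5
    if 115<u<150 and s[i][4]>30:
        print(s[i][4],u.round(1),v.round(1),[ray('top',u,v,z).round(1)[:2].tolist() for z in(36,72,76)])
# start blob at same height, for the axis midpoint
print('start',ray('top',131.7,233.6,74).round(1))
im=shot('scene')
for r in ringc(im,(0,130,60),(8,255,255),'scene',74,60): print(r)
for a in(-10,0,10): print(a,proj('scene',[494+14.6*np.cos(np.radians(a)),404+14.6*np.sin(np.radians(a)),74]).round(1),proj('top',[494+14.6*np.cos(np.radians(a)),404+14.6*np.sin(np.radians(a)),74]).round(1))
```

```text
194 130.2 223.5 [[512.2, 419.9], [511.6, 408.2], [511.5, 407.0]]
start [479.2 403.   74. ]
([268.7, 189.1], [8.8, 18.1], [524.2, 5.9])
([415.7, 253.4], [8.2, 13.4], [518.1, 405.3])
-10 [415.3 250. ] [132.1 224.5]
0 [416.4 250.5] [131.4 224.4]
10 [417.5 251. ] [130.6 224.5]
```

The knob's red end now points at the red mark (top pixel (130,223.5), scene pixel (416,253)). The stop torque came in right at 180°, all four rolls lie in the tray, and the jaw is open by about 107 mm. Handing in.

```bash
python3 -c "
from cell import env
print(env.job_done())"
```

```text
the job is handed in; nothing more can be done
None
```

I finished and handed in the job: the blue roll was clamped in the gauge and the jaw reopened to about 107 mm, all four rolls lie flat and separate in the tray, and the knob was then turned back to its zero stop. The hand-in gave no verdict, so this rests on my own camera and force readings.

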